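Proof-test the spring brackets on the hanging rail

TASK

Hang all the loose brackets (three or four) on the hanging rail, each with its rear strip hooked over the cleat and its back flat against the board. When all hang there, proof-test each one by pressing the brass pin at mid-span of its spring leaf straight down with about 10 N (never above 18 N) until the pin stays home, and watch how far the leaf gives: more than about 7 mm at the pin means tired, less means sound. Then stand every tired bracket upright in the grey tray, leave the sound ones hanging, and leave the spanner on the bench where it lies.

Things in the scene. Friction and masses are not known exactly. Their poses are not given: they have to be found in the camera images.
- rail: Fixed wooden hanging rail, 380 mm long along its y; origin at bench level. Its front face (plane x = 0, 86 mm high) looks to -x, towards the robot. Hung right, a bracket is upright, square to the rail, back flat on that face: its grip point then lies at x = -34, z = 105 mm here (feet 20 mm off the bench), at any y within +-165 mm; space bracket centres 90 mm apart.
- cleat (a point): Middle of the crest of the rail's cleat, 116 mm above the bench: a strip 5 mm thick all along the rail that rises from the board's top and leans 30 deg from the vertical towards the robot (-x), so its rear slopes down and away from the robot.
- tray: Fixed grey open tray for tired brackets, outside 240 (x) x 210 (y) x 30 mm high, walls and floor about 4 mm, origin under its centre. A bracket standing in it has its grip point about 89 mm above the bench; two fit side by side, leaves along x.
- bracket_a_grip (a point): Grip point of a loose bracket, 0.4 kg (all look alike; 3 or 4 of the 4 are present): in an upright rib 12 mm thick (y), 50 mm long (x), top 15 mm above this point; pinch it across y from above. Bracket axes: z up, spring leaf points to -x. Its foot, 80 x 64 mm, is 85 mm below (it starts standing on an 8 mm board); back plate 8 x 40 x 112 mm, its rear face 34 mm to +x of this point.
- bracket_a_hook (a point): Top of the V, open downward, between this bracket's back plate and its rear strip; 34 mm to +x of and 19 mm above the grip point, 104 mm above the underside. The strip, 5 mm thick, slopes 36 mm down and back at 30 deg to the vertical (end 31 mm below, 22 mm behind). Lowered over the cleat with the plate some 5 mm in front of the board, it slides home by itself.
- bracket_a_pintop (a point): Top of this bracket's brass proof pin, 18 mm in diameter, at mid-span of its spring leaf (100 x 30 x 3 mm, root 26 mm in front of the grip point). Untouched it is 76 mm in front (-x) of and 51.5 mm below the grip point; it moves with leaf and pin.
- bracket_a_pin (a joint): Travel of the proof pin, m: 0 = standing 8 mm proud of the leaf, 0.006 = home (2 mm proud). It goes home when pressed with a little over 8 N and stays there.
- bracket_a_leaf (a joint): Bend of the spring leaf, rad about its root: 0 = straight, more as it is pressed down (sag at the pin = 50 mm x this); springs back when let go. Under 8 to 12 N on the pin a sound leaf bends 0.07 to 0.11 (sag 4 to 6 mm), a tired one 0.18 to 0.28 (9 to 14 mm).
- bracket_b_grip (a point): Grip point of a loose bracket, 0.4 kg (all look alike; 3 or 4 of the 4 are present): in an upright rib 12 mm thick (y), 50 mm long (x), top 15 mm above this point; pinch it across y from above. Bracket axes: z up, spring leaf points to -x. Its foot, 80 x 64 mm, is 85 mm below (it starts standing on an 8 mm board); back plate 8 x 40 x 112 mm, its rear face 34 mm to +x of this point.
- bracket_b_hook (a point): Top of the V, open downward, between this bracket's back plate and its rear strip; 34 mm to +x of and 19 mm above the grip point, 104 mm above the underside. The strip, 5 mm thick, slopes 36 mm down and back at 30 deg to the vertical (end 31 mm below, 22 mm behind). Lowered over the cleat with the plate some 5 mm in front of the board, it slides home by itself.
- bracket_b_pintop (a point): Top of this bracket's brass proof pin, 18 mm in diameter, at mid-span of its spring leaf (100 x 30 x 3 mm, root 26 mm in front of the grip point). Untouched it is 76 mm in front (-x) of and 51.5 mm below the grip point; it moves with leaf and pin.
- bracket_b_pin (a joint): Travel of the proof pin, m: 0 = standing 8 mm proud of the leaf, 0.006 = home (2 mm proud). It goes home when pressed with a little over 8 N and stays there.
- bracket_b_leaf (a joint): Bend of the spring leaf, rad about its root: 0 = straight, more as it is pressed down (sag at the pin = 50 mm x this); springs back when let go. Under 8 to 12 N on the pin a sound leaf bends 0.07 to 0.11 (sag 4 to 6 mm), a tired one 0.18 to 0.28 (9 to 14 mm).
- bracket_c_grip (a point): Grip point of a loose bracket, 0.4 kg (all look alike; 3 or 4 of the 4 are present): in an upright rib 12 mm thick (y), 50 mm long (x), top 15 mm above this point; pinch it across y from above. Bracket axes: z up, spring leaf points to -x. Its foot, 80 x 64 mm, is 85 mm below (it starts standing on an 8 mm board); back plate 8 x 40 x 112 mm, its rear face 34 mm to +x of this point.
- bracket_c_hook (a point): Top of the V, open downward, between this bracket's back plate and its rear strip; 34 mm to +x of and 19 mm above the grip point, 104 mm above the underside. The strip, 5 mm thick, slopes 36 mm down and back at 30 deg to the vertical (end 31 mm below, 22 mm behind). Lowered over the cleat with the plate some 5 mm in front of the board, it slides home by itself.
- bracket_c_pintop (a point): Top of this bracket's brass proof pin, 18 mm in diameter, at mid-span of its spring leaf (100 x 30 x 3 mm, root 26 mm in front of the grip point). Untouched it is 76 mm in front (-x) of and 51.5 mm below the grip point; it moves with leaf and pin.
- bracket_c_pin (a joint): Travel of the proof pin, m: 0 = standing 8 mm proud of the leaf, 0.006 = home (2 mm proud). It goes home when pressed with a little over 8 N and stays there.
- bracket_c_leaf (a joint): Bend of the spring leaf, rad about its root: 0 = straight, more as it is pressed down (sag at the pin = 50 mm x this); springs back when let go. Under 8 to 12 N on the pin a sound leaf bends 0.07 to 0.11 (sag 4 to 6 mm), a tired one 0.18 to 0.28 (9 to 14 mm).
- bracket_d_grip (a point): Grip point of a loose bracket, 0.4 kg (all look alike; 3 or 4 of the 4 are present): in an upright rib 12 mm thick (y), 50 mm long (x), top 15 mm above this point; pinch it across y from above. Bracket axes: z up, spring leaf points to -x. Its foot, 80 x 64 mm, is 85 mm below (it starts standing on an 8 mm board); back plate 8 x 40 x 112 mm, its rear face 34 mm to +x of this point.
- bracket_d_hook (a point): Top of the V, open downward, between this bracket's back plate and its rear strip; 34 mm to +x of and 19 mm above the grip point, 104 mm above the underside. The strip, 5 mm thick, slopes 36 mm down and back at 30 deg to the vertical (end 31 mm below, 22 mm behind). Lowered over the cleat with the plate some 5 mm in front of the board, it slides home by itself.
- bracket_d_pintop (a point): Top of this bracket's brass proof pin, 18 mm in diameter, at mid-span of its spring leaf (100 x 30 x 3 mm, root 26 mm in front of the grip point). Untouched it is 76 mm in front (-x) of and 51.5 mm below the grip point; it moves with leaf and pin.
- bracket_d_pin (a joint): Travel of the proof pin, m: 0 = standing 8 mm proud of the leaf, 0.006 = home (2 mm proud). It goes home when pressed with a little over 8 N and stays there.
- bracket_d_leaf (a joint): Bend of the spring leaf, rad about its root: 0 = straight, more as it is pressed down (sag at the pin = 50 mm x this); springs back when let go. Under 8 to 12 N on the pin a sound leaf bends 0.07 to 0.11 (sag 4 to 6 mm), a tired one 0.18 to 0.28 (9 to 14 mm).
- spanner: Open-end spanner lying on the bench, 169 x 29 x 6 mm, a bystander; origin under its centre.

How it is judged:
On the way, in this order (a step that is already met when the one before it is completed fails the run):
1. all brackets present hang on the rail, no pin pressed yet (x of bracket_a_grip in the frame of rail between -0.044 and -0.024 m and y of bracket_a_grip in the frame of rail between -0.19 and 0.19 m and z of bracket_a_grip in the frame of rail between 0.097 and 0.113 m and angle between each of bracket_a_grip, bracket_b_grip, bracket_c_grip, bracket_d_grip's own z axis and vertical below 0.12 rad and angle between the x axis of each of bracket_a_grip, bracket_b_grip, bracket_c_grip, bracket_d_grip and the x axis of rail, either way round below 0.17 rad and value of joint each of bracket_a_pin, bracket_b_pin, bracket_c_pin, bracket_d_pin below 0.002 m and x of bracket_b_grip in the frame of rail between -0.044 and -0.024 m and y of bracket_b_grip in the frame of rail between -0.19 and 0.19 m and z of bracket_b_grip in the frame of rail between 0.097 and 0.113 m and x of bracket_c_grip in the frame of rail between -0.044 and -0.024 m and y of bracket_c_grip in the frame of rail between -0.19 and 0.19 m and z of bracket_c_grip in the frame of rail between 0.097 and 0.113 m and x of bracket_d_grip in the frame of rail between -0.044 and -0.024 m and y of bracket_d_grip in the frame of rail between -0.19 and 0.19 m and z of bracket_d_grip in the frame of rail between 0.097 and 0.113 m), for 0.2 s.
2. all brackets hang on the rail with their pins pressed home (x of bracket_a_grip in the frame of rail between -0.044 and -0.024 m and y of bracket_a_grip in the frame of rail between -0.19 and 0.19 m and z of bracket_a_grip in the frame of rail between 0.097 and 0.113 m and angle between each of bracket_a_grip, bracket_b_grip, bracket_c_grip, bracket_d_grip's own z axis and vertical below 0.12 rad and angle between the x axis of each of bracket_a_grip, bracket_b_grip, bracket_c_grip, bracket_d_grip and the x axis of rail, either way round below 0.17 rad and value of joint each of bracket_a_pin, bracket_b_pin, bracket_c_pin, bracket_d_pin above 0.0045 m and x of bracket_b_grip in the frame of rail between -0.044 and -0.024 m and y of bracket_b_grip in the frame of rail between -0.19 and 0.19 m and z of bracket_b_grip in the frame of rail between 0.097 and 0.113 m and x of bracket_c_grip in the frame of rail between -0.044 and -0.024 m and y of bracket_c_grip in the frame of rail between -0.19 and 0.19 m and z of bracket_c_grip in the frame of rail between 0.097 and 0.113 m and x of bracket_d_grip in the frame of rail between -0.044 and -0.024 m and y of bracket_d_grip in the frame of rail between -0.19 and 0.19 m and z of bracket_d_grip in the frame of rail between 0.097 and 0.113 m), for 0.2 s.
At the end, for the whole second after the job is handed in: Every sound bracket hangs on the rail (within 10 mm of its seat front to back, 8 mm in height, upright and square within about 7 and 10 deg), every tired one stands upright (within 8 deg) in the tray, and all pins are home (x of bracket_a_grip in the frame of rail between -0.044 and -0.024 m and y of bracket_a_grip in the frame of rail between -0.19 and 0.19 m and z of bracket_a_grip in the frame of rail between 0.097 and 0.113 m and angle between each of bracket_a_grip, bracket_c_grip's own z axis and vertical below 0.12 rad and angle between the x axis of each of bracket_a_grip, bracket_c_grip and the x axis of rail, either way round below 0.17 rad and value of joint each of bracket_a_pin, bracket_b_pin, bracket_c_pin, bracket_d_pin above 0.0045 m and x of bracket_b_grip in the frame of tray between -0.12 and 0.12 m and y of bracket_b_grip in the frame of tray between -0.1 and 0.1 m and z of bracket_b_grip in the frame of tray between 0.075 and 0.105 m and angle between each of bracket_b_grip, bracket_d_grip's own z axis and vertical below 0.15 rad and x of bracket_c_grip in the frame of rail between -0.044 and -0.024 m and y of bracket_c_grip in the frame of rail between -0.19 and 0.19 m and z of bracket_c_grip in the frame of rail between 0.097 and 0.113 m and x of bracket_d_grip in the frame of tray between -0.12 and 0.12 m and y of bracket_d_grip in the frame of tray between -0.1 and 0.1 m and z of bracket_d_grip in the frame of tray between 0.075 and 0.105 m); the robot touches nothing.
It fails at once if a leaf is pressed with more than about 18 N (value of joint any of bracket_a_leaf, bracket_c_leaf above 0.2 rad or value of joint any of bracket_b_leaf, bracket_d_leaf above 0.43 rad).
It fails at once if the spanner is shifted more than 50 mm (distance of spanner from where it was at the start of the episode above 0.05 m).
Of bracket_a, bracket_b, bracket_c, bracket_d only 3 to 4 are there at a start; the rules pass over those that are not, and their reading is None.
At some moment in a run one of bracket_a, bracket_b, bracket_c, bracket_d may be knocked a few centimetres aside while the robot is not near it.
It also fails if it takes over 210 s, if anything falls off the work surface, if the arm or the gripper's body presses on something with over 40 N, if the wrist force passes 120 N, or if a joint passes its speed limit or range.

ROBOT

A 6-joint arm with a two-finger parallel gripper is mounted at the origin on a cart in front of the work surface, level with it; the furniture and walls round the work are solid. World frame = base frame: x ahead of the robot, y to its left, z up, the work surface at z = 0. Lengths are in m, angles in rad, forces in N, time in s.
With the tool pointing down it reaches from about 0.3 to 0.85 m from the base axis. Payload 5.4 kg.
Tool frame: the origin (TCP) lies at the very end of the fingers, on their centre line; the grasp point (between the pads) lies 19 mm behind it; z points along the fingers, y is the line along which they close (so a half turn about z gives the same grasp; the last joint's range is limited). The gripper opens to 85 mm and grips with 20 to 120 N. Pads are 22 mm wide; open, the fingers measure 114 mm over their backs; the gripper's body (76 mm by 85 mm) begins 54 mm behind the grasp point. The pads swing forward as they close: fully open they stand 13 mm farther back than shut.
Start: joints at [0.894, 0.158, 1.597, -0, 1.386, -0.21], TCP at [0.259, 0.513, 0.231] pointing down, gripper open.
Joint ranges: [-2.91, 2.91], [-0.94, 2.29], [0.18, 2.7], [-1.29, 4.43], [0.17, 2.64], [-3, 3]. Speed limits (rad/s): [2.57, 2.57, 3.14, 3.14, 3.14, 3.14].

INTERFACE

Orientations are given as a rotation vector (axis times angle).
In Python, from bench import ctrl gives the robot as it stands.
- The arm moves only by the tool arm_command, never from a script. Its argument "steps" is a list of rows, each a list of 3 entries, a list of its own where there are three numbers: the turn, a rotation vector about the tool's x, y, z in rad, then the shift along the tool's x, y, z in mm, then the opening, from 0 (shut) to 1 (fully open). A call has 1 to 20 rows; each row shifts and turns the commanded pose from where the row before left it, along the tool's axes as they then stand; what a row does not reach is not made up. A row lasts 1/8 s, in which the tool goes at most 62.5 mm and 10.7 degrees, less where a joint would pass 70% of its speed; a pose out of reach is approached as far as the arm can. A call with a gripper value outside its range is refused whole. The fingers move at their own pace and stop on an object; "newtons" is the grip in N (left out, the last holds). Time passes only in rows, so rows that do not move let the fingers close. It gives the time, the measured TCP pose, the force, the opening and the grip force at its end, in the units of the state.
- ctrl.sense(): the state, without advancing time (a new reading comes with each control period).
- ctrl.capture(name): name is "side" or "top"; returns (picture, depth): 420x560x3 uint8, blue, green, red; 420x560 float32, m along the optical axis (not along the pixel's ray), 0 where there is no reading.
- ctrl.camera_model(name): a dict with "intrinsics" (3x3 intrinsics, pixels), "world_to_cam" (4x4, takes a point from world to camera coordinates). Camera axes: x right, y up, looking along -z (the intrinsics and any distortion apply to the point x, -y, -z); pixel columns grow to the right and rows downward; lengths in m; the calibration is good to about 2 mm. A picture is of the moment at which its call begins. camera_model takes no time and is no camera call.
- ctrl.hand_in(): hands the job in; it is judged then, once.
The state is a dict: "clock": time; "qpos": joint angles; "joint_vel": joint speeds; "joint_torque": joint torques, N m; "position": TCP position; "ee_rot": TCP orientation; "ft_force": force on the tool from outside, world axes, zero at the start; "ft_torque": the same for the moment, N m; "gripper_width": opening from 0.0 (shut) to 1.0 (fully open); "grip_force": force on a finger pad.
Only numpy, scipy, OpenCV 4.12 (cv2) and the standard library are available. Lean on these libraries where they do the work, as an engineer would, in place of code of your own. Each camera call takes 0.05 s, during which the arm holds its last target. There are 200 camera calls.

## Working session

There is one attempt and no reset: what is moved stays moved. The work goes in short steps, Python scripts to look and compute and a tool call to move; the robot and the scene stay as the last step left them, time stands still between calls to the robot, and variables do not carry over. Pictures are saved under pics/ and viewed, at most 14 in all, crops included, and the job is handed in when it is done.

Besides the shell and the picture viewer there is one more tool, called after "Emit:" in YAML: its name, and indented under it one key for each argument. arm_command: Moves the arm, as the interface text tells. Its arguments: {"type":"object","properties":{"steps":{"type":"array"},"newtons":{"type":"number"}},"required":["steps"]}

```bash
ls; mkdir -p pics; python3 - <<'E'
from bench import ctrl
import cv2,numpy as np
for n in("side","top"):
    im,d=ctrl.capture(n); cv2.imwrite(f"pics/{n}0.png",im); np.save(f"{n}0.npy",d)
    m=ctrl.camera_model(n); print(n,m)
s=ctrl.sense(); print(s)
E
```

```text
pics
side {'intrinsics': array([[449.97559637,   0.        , 272.4893264 ],
       [  0.        , 449.97559637, 213.85527691],
       [  0.        ,   0.        ,   1.        ]]), 'world_to_cam': array([[ 0.967317  ,  0.25342068, -0.00870494, -0.4986069 ],
       [-0.2149845 ,  0.83784128,  0.50180042,  0.08822026],
       [ 0.13445996, -0.48352865,  0.86493963, -1.68752455],
       [ 0.        ,  0.        ,  0.        ,  1.        ]])}
top {'intrinsics': array([[522.2443494 ,   0.        , 273.08285317],
       [  0.        , 522.2443494 , 203.53134412],
       [  0.        ,   0.        ,   1.        ]]), 'world_to_cam': array([[ 0.00873254, -0.99987285, -0.01334285, -0.03548405],
       [ 0.98118155,  0.00599387,  0.19299438, -0.53238191],
       [-0.19288987, -0.01477709,  0.98110914, -1.62140017],
       [ 0.        ,  0.        ,  0.        ,  1.        ]])}
{'clock': 0.1, 'qpos': array([ 8.93914511e-01,  1.59040565e-01,  1.59812127e+00,  2.05610458e-05,
        1.38616749e+00, -2.10072099e-01]), 'joint_vel': array([-0.00041566, -0.00034391, -0.00414572,  0.00078893, -0.00122127,
        0.00047898]), 'joint_torque': array([ 1.55176946e-03, -3.96984673e+01, -3.32340074e+01, -1.63422515e-04,
        4.06199382e-03, -1.34859999e-05]), 'position': array([0.25842656, 0.51305093, 0.23037721]), 'ee_rot': array([-7.26452335e-01, -3.05566183e+00,  2.44985973e-03]), 'ft_force': array([ 0.34096551, -0.20264497, -0.11521288]), 'ft_torque': array([-0.05058547, -0.05905363, -0.05024648]), 'grip_force': 0.0, 'gripper_width': 1.0027474408667953}
```

View pics/side0.png

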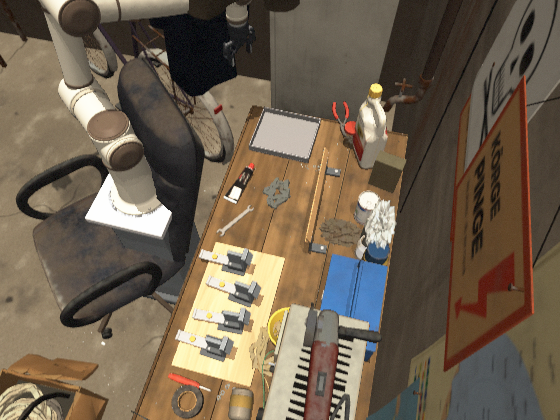

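View pics/top0.png

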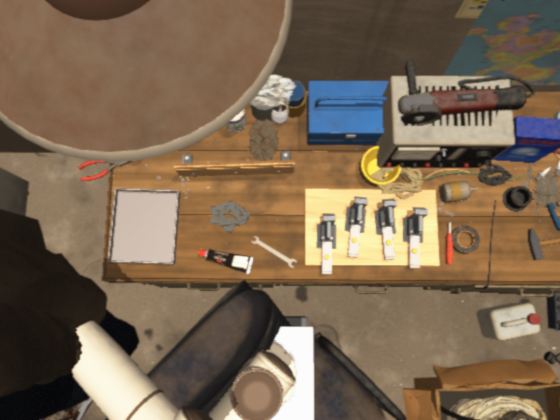

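The side view shows 4 brackets on the board (about (230,260), (235,290), (222,320) and (205,345)), the rail near (318,200), the tray at (285,135) and the spanner at (236,219). The top view shows the brackets at x≈327, 357, 388 and 416, the rail at (236,168), the tray at (145,227) and the spanner at (274,251).

```bash
cat >h.py <<'E'
from bench import ctrl
import cv2,numpy as np
def cloud(n,d):
    m=ctrl.camera_model(n);K=m["intrinsics"];T=np.linalg.inv(m["world_to_cam"])
    v,u=np.mgrid[:d.shape[0],:d.shape[1]]
    p=np.stack([(u-K[0,2])/K[0,0]*d,-(v-K[1,2])/K[1,1]*d,-d],-1)
    return p@T[:3,:3].T+T[:3,3]
def ray(n,u,v,z):
    m=ctrl.camera_model(n);K=m["intrinsics"];T=np.linalg.inv(m["world_to_cam"])
    r=T[:3,:3]@np.array([(u-K[0,2])/K[0,0],-(v-K[1,2])/K[1,1],-1]);c=T[:3,3]
    return c+r*(z-c[2])/r[2]
def proj(n,p):
    m=ctrl.camera_model(n);q=m["world_to_cam"]@np.r_[p,1];q=m["intrinsics"]@np.array([q[0],-q[1],-q[2]]);return q[:2]/q[2]
E
python3 - <<'E'
from h import *
for n in("top","side"):
    P=cloud(n,np.load(f"{n}0.npy"));im=cv2.imread(f"pics/{n}0.png")
    X,Y,Z=P[...,0],P[...,1],P[...,2]
    # bench noise
    b=(abs(Z)<.02)&(X>.3)&(X<.6)&(abs(Y)<.3); print(n,"bench z",np.median(Z[b]),Z[b].std())
    # tall things
    m=((Z>.095)&(Z<.125)&(X>.2)&(X<.75)&(Y>-.62)&(Y<.5)).astype(np.uint8)
    k,l,st,c=cv2.connectedComponentsWithStats(m)
    for i in range(1,k):
        if st[i,4]>12:
            q=P[l==i]; print(st[i],q.mean(0).round(3),q.min(0).round(3),q.max(0).round(3),im[l==i].mean(0).round())
    # tray rim
    m=((Z>.02)&(Z<.04)&(X>.2)&(X<.7)&(Y>.2)&(Y<.7));q=P[m]; print("tray",np.percentile(q,[1,50,99],axis=0).round(3))
    # bolts: yellow pins
    h=cv2.cvtColor(im,cv2.COLOR_BGR2HSV)
    m=((h[...,0]>18)&(h[...,0]<32)&(h[...,1]>150)&(h[...,2]>130)&(X>.2)&(X<.6)&(Y<0)&(Y>-.65)&(Z>.02)&(Z<.08)).astype(np.uint8)
    k,l,st,c=cv2.connectedComponentsWithStats(m)
    for i in range(1,k):
        if st[i,4]>4: print("pin",c[i].round(1),st[i,4],P[l==i].mean(0).round(3))
im=cv2.imread("pics/top0.png")[150:290,90:450]
cv2.imwrite("pics/topc.png",cv2.resize(im,None,fx=2.2,fy=2.2,interpolation=cv2.INTER_CUBIC))
E
```

```text
top bench z 0.0014449085180396892 0.006026659604811276
[309 133 126  30 346] [ 0.713 -0.337  0.11 ] [ 0.661 -0.537  0.095] [ 0.746 -0.144  0.125] [55. 51. 47.]
[438 159  25   4  60] [ 0.663 -0.587  0.109] [ 0.66  -0.618  0.096] [ 0.665 -0.551  0.125] [20. 23. 27.]
[174 160 121   8 392] [0.648 0.092 0.109] [ 0.634 -0.097  0.095] [0.665 0.281 0.122] [ 92. 151. 204.]
[354 198  15  23 159] [ 0.514 -0.301  0.111] [ 0.472 -0.324  0.096] [ 0.543 -0.283  0.125] [152. 161. 168.]
[383 199  15  25 176] [ 0.508 -0.393  0.11 ] [ 0.465 -0.413  0.095] [ 0.541 -0.373  0.125] [149. 158. 165.]
[413 208  16  24 168] [ 0.483 -0.484  0.11 ] [ 0.439 -0.508  0.095] [ 0.513 -0.465  0.124] [150. 161. 168.]
[323 214  14  24 162] [ 0.462 -0.204  0.11 ] [ 0.418 -0.226  0.095] [ 0.492 -0.185  0.125] [152. 163. 169.]
tray [[0.342 0.202 0.02 ]
 [0.494 0.378 0.028]
 [0.675 0.589 0.038]]
pin [455.6 190.9] 59 [ 0.576 -0.614  0.057]
pin [388. 242.] 5 [ 0.413 -0.397  0.037]
pin [414.2 250.2] 6 [ 0.387 -0.478  0.041]
side bench z 0.001957207337499711 0.005633513312283434
[345 121   6  10  22] [0.702 0.419 0.098] [0.694 
[... 338 characters left out ...]
29. 30.]
[180 190  15   9  71] [ 0.221 -0.034  0.112] [ 0.201 -0.048  0.096] [ 0.244 -0.019  0.125] [32. 32. 33.]
[227 248  24  16 179] [ 0.467 -0.206  0.11 ] [ 0.419 -0.225  0.095] [ 0.494 -0.183  0.124] [152. 161. 163.]
[235 280  25  16 186] [ 0.521 -0.302  0.11 ] [ 0.475 -0.324  0.095] [ 0.548 -0.281  0.124] [155. 165. 167.]
[223 307  26  16 206] [ 0.514 -0.394  0.11 ] [ 0.466 -0.413  0.095] [ 0.544 -0.371  0.125] [160. 169. 171.]
[205 335  28  18 229] [ 0.489 -0.486  0.11 ] [ 0.441 -0.506  0.095] [ 0.519 -0.465  0.124] [158. 164. 165.]
tray [[0.344 0.242 0.02 ]
 [0.47  0.377 0.027]
 [0.681 0.546 0.038]]
pin [237.2 402.2] 6 [ 0.577 -0.622  0.062]
pin [243.5 402.2] 6 [ 0.594 -0.617  0.06 ]
```

View pics/topc.png

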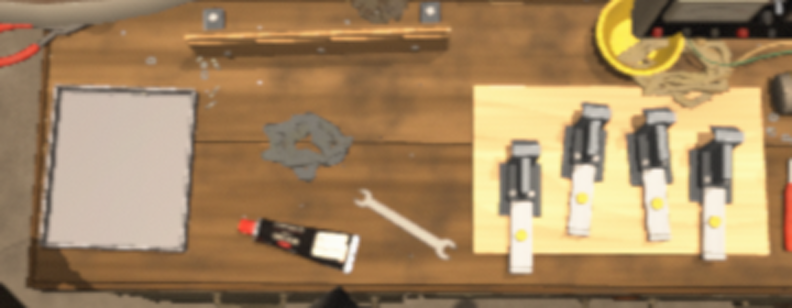

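The crop shows four brackets with pins at crop px (521,236), (582,199), (657,204) and (714,222), each turned a few degrees. The rail and tray are slightly turned too. Next: the exact poses.

```bash
cat >>h.py <<'E'
def leaves(n,im,P,lo,hi,zl,zp,box):
    """bracket poses from white leaf + yellow pin. zl leaf-top z, zp pintop z"""
    h=cv2.cvtColor(im,cv2.COLOR_BGR2HSV);X,Y,Z=P[...,0],P[...,1],P[...,2]
    R=(X>box[0])&(X<box[1])&(Y>box[2])&(Y<box[3])
    yel=R&(h[...,0]>15)&(h[...,0]<35)&(h[...,1]>110)&(h[...,2]>120)&(Z>lo)&(Z<hi)
    leaf=R&(((h[...,1]<60)&(h[...,2]>130))|yel)&(Z>lo)&(Z<hi)
    k,l,st,c=cv2.connectedComponentsWithStats(leaf.astype(np.uint8));out=[]
    for i in range(1,k):
        if st[i,4]<60: continue
        vu=np.argwhere(l==i); q=np.array([ray(n,u,v,zl)[:2] for v,u in vu])
        r=cv2.minAreaRect((q*1000).astype(np.float32))
        b=cv2.boxPoints(r);e=b[1]-b[0];f=b[2]-b[1];e=e if np.hypot(*e)>np.hypot(*f) else f
        if e[0]<0:e=-e
        yw=np.arctan2(e[1],e[0]); vp=np.argwhere((l==i)&yel)
        pin=ray(n,vp[:,1].mean(),vp[:,0].mean(),zp) if len(vp) else np.full(3,np.nan)
        out.append((r[0],r[1],yw,pin[:2],len(vp)))
    return sorted(out,key=lambda o:-o[0][1])
E
python3 - <<'E'
from h import *
for n in("top","side"):
    P=cloud(n,np.load(f"{n}0.npy"));im=cv2.imread(f"pics/{n}0.png");X,Y,Z=P[...,0],P[...,1],P[...,2]
    for r,s,yw,pin,k in leaves(n,im,P,.022,.05,.0335,.0415,(.25,.55,-.6,-.1)):
        print(n,"leaf c",np.round(r),np.round(s),"yaw",round(yw,3),"pin",pin.round(3),k,"grip",(pin+.076*np.array([np.cos(yw),np.sin(yw)])).round(3))
    for cy in (-.204,-.301,-.393,-.484):
        q=P[(Z>.114)&(Z<.13)&(abs(Y-cy)<.035)&(X>.4)&(X<.6)]; print(" plate top",q.mean(0).round(3),np.ptp(q,axis=0).round(3),len(q))
        q=P[(Z>.102)&(Z<.112)&(abs(Y-cy)<.035)&(X>.4)&(X<.6)]; print("  rib",q.mean(0).round(3),np.ptp(q,axis=0).round(3),len(q))
    f=(Z>.025)&(Z<.075)&(X>.58)&(X<.68)&(Y>-.08)&(Y<.27); q=P[f];print("face",len(q),np.polyfit(q[:,1],q[:,0],1),np.std(q[:,0]-np.polyval(np.polyfit(q[:,1],q[:,0],1),q[:,1])))
    f=(Z>.11)&(Z<.125)&(X>.6)&(X<.7)&(Y>-.12)&(Y<.3); q=P[f];print("crest",len(q),np.polyfit(q[:,1],q[:,0],1),q[:,1].min(),q[:,1].max(),q.mean(0))
    # tray
    f=((Z>.018)&(Z<.042)&(X>.3)&(X<.65)&(Y>.22)&(Y<.56));q=P[f][:,:2]*1000
    f2=((X>.3)&(X<.65)&(Y>.22)&(Y<.58));hh=cv2.cvtColor(im,cv2.COLOR_BGR2HSV);f2&=(hh[...,1]<70)
    k,l,st,c=cv2.connectedComponentsWithStats(f2.astype(np.uint8));i=1+st[1:,4].argmax()
    print("tray",cv2.minAreaRect((P[l==i][:,:2]*1000).astype(np.float32)))
    m=(hh[...,1]<80)&(hh[...,2]>120)&(X>.3)&(X<.48)&(Y>-.1)&(Y<.1)
    k,l,st,c=cv2.connectedComponentsWithStats(m.astype(np.uint8));i=1+st[1:,4].argmax();print("spanner",cv2.minAreaRect((P[l==i][:,:2]*1000).astype(np.float32)))
E
```

```text
top leaf c [ 365. -204.] [ 32. 102.] yaw -0.009 pin [ 0.365 -0.201] 13 grip [ 0.441 -0.202]
top leaf c [ 427. -292.] [ 34. 121.] yaw -0.163 pin [ 0.42  -0.289] 16 grip [ 0.495 -0.302]
top leaf c [ 414. -399.] [103.  31.] yaw 0.064 pin [ 0.412 -0.397] 18 grip [ 0.488 -0.393]
top leaf c [ 386. -481.] [ 29. 103.] yaw -0.042 pin [ 0.387 -0.478] 16 grip [ 0.463 -0.481]
 plate top [ 0.474 -0.204  0.12 ] [0.058 0.04  0.015] 66
  rib [ 0.451 -0.204  0.107] [0.07  0.039 0.01 ] 70
 plate top [ 0.529 -0.303  0.12 ] [0.022 0.04  0.016] 65
  rib [ 0.501 -0.299  0.107] [0.069 0.027 0.009] 59
 plate top [ 0.521 -0.393  0.119] [0.05  0.04  0.015] 68
  rib [ 0.496 -0.394  0.107] [0.07  0.038 0.01 ] 72
 plate top [ 0.496 -0.485  0.119] [0.052 0.04  0.013] 73
  rib [ 0.469 -0.484  0.107] [0.069 0.041 0.01 ] 66
face 439 [-0.03788482  0.64428781] 0.00122226302506664
crest 211 [-0.03733565  0.64794894] -0.09682227907537096 0.27645511862257505 [0.64453579 0.0914181  0.11478813]
tray ((463.1437683105469, 392.783203125), (224.9416961669922, 240.7725372314453), 88.30689239501953)
spanner ((336.6202392578125, 
[... 572 characters left out ...]
[ 0.53  -0.304  0.12 ] [0.064 0.042 0.013] 73
  rib [ 0.514 -0.301  0.107] [0.071 0.041 0.009] 83
 plate top [ 0.524 -0.392  0.12 ] [0.057 0.04  0.011] 74
  rib [ 0.505 -0.394  0.107] [0.071 0.042 0.01 ] 95
 plate top [ 0.499 -0.486  0.12 ] [0.017 0.041 0.01 ] 80
  rib [ 0.478 -0.486  0.107] [0.071 0.039 0.009] 101
face 16 [-0.0384651   0.66660912] 0.0008187880175500481
crest 195 [-0.03559346  0.65018954] -0.09789789283531236 0.27695214561455705 [0.64723826 0.08291638 0.11462062]
tray ((465.42681884765625, 400.6689147949219), (244.89669799804688, 241.93556213378906), 88.75340270996094)
spanner ((345.7529602050781, 68.93328857421875), (63.65022659301758, 52.80140686035156), 81.99826049804688)
```

```bash
cat >>h.py <<'E'
from scipy.spatial.transform import Rotation as Ro
RAIL=(np.array([.641,.0905]),.038)
def slot(y,x=-.034):
    c,s=np.cos(RAIL[1]),np.sin(RAIL[1]);return RAIL[0]+np.array([c*x-s*y,s*x+c*y])
def go(*wps):
    """each wp: x,y,z(TCP),yaw -> turn (rotvec, tool) & shift (mm, tool)"""
    s=ctrl.sense();p=np.array(s["position"]);R=Ro.from_rotvec(s["ee_rot"])
    print("t",round(s["clock"],2),"at",p.round(4),"w",round(s["gripper_width"],3),"F",s["ft_force"].round(1))
    for x,y,z,yaw in wps:
        T=Ro.from_euler("z",yaw)*Ro.from_matrix(np.diag([-1.,1,-1]))
        r=(R.inv()*T).as_rotvec(); d=T.inv().apply(np.array([x,y,z])-p)*1000
        print("turn",r.round(3),"shift",d.round(1)); p=np.array([x,y,z]);R=T
E
python3 -c "
from h import *
go((.4425,-.204,.20,-.014),(.4425,-.204,.074,-.014))"
```

```text
t 0.1 at [0.2584 0.5131 0.2304] w 1.003 F [ 0.3 -0.2 -0.1]
turn [-0.002 -0.001 -0.453] shift [-194.1 -714.4   30.4]
turn [0. 0. 0.] shift [  0.   0. 126.]
```

Emit:
arm_command:
  steps:
    - [[0,0,-0.151],[0,0,0],0.5]
    - [[0,0,-0.151],[0,0,0],0.5]
    - [[0,0,-0.151],[0,0,0],0.5]
    - [[0,0,0],[-12,-45,2],0.5]
    - [[0,0,0],[-12,-45,2],0.5]
    - [[0,0,0],[-12,-45,2],0.5]
    - [[0,0,0],[-12,-45,2],0.5]
    - [[0,0,0],[-12,-45,2],0.5]
    - [[0,0,0],[-12,-45,2],0.5]
    - [[0,0,0],[-12,-45,2],0.5]
    - [[0,0,0],[-12,-45,2],0.5]
    - [[0,0,0],[-12,-45,2],0.5]
    - [[0,0,0],[-12,-45,2],0.5]
    - [[0,0,0],[-12,-45,2],0.5]
    - [[0,0,0],[-12,-45,2],0.5]
    - [[0,0,0],[-12,-45,2],0.5]
    - [[0,0,0],[-12,-45,2],0.5]
    - [[0,0,0],[-12,-45,2],0.5]
    - [[0,0,0],[-12,-40,2],0.5]

```text
clock: 2.48
position: [0.4408, -0.2057, 0.1988]
ee_rot: [-0.023, -3.141, -0.001]
ft_force: [0.6, 0.2, 0.8]
gripper_width: 0.499
grip_force: 0.0
```

```bash
python3 - <<'E'
from h import *
im,d=ctrl.capture("top");cv2.imwrite("pics/top1.png",im)
P=cloud("top",d)
for r,s,yw,pin,k in leaves("top",im,P,.022,.05,.0335,.0415,(.25,.55,-.6,-.1)): print(np.round(r),np.round(s),round(yw,3),pin.round(3),k)
go((.4425,-.204,.074,-.014))
E
```

```text
[ 405. -289.] [29. 76.] -0.132 [nan nan] 0
[ 414. -399.] [103.  30.] 0.047 [ 0.412 -0.397] 18
[ 386. -481.] [ 29. 103.] -0.042 [ 0.387 -0.479] 20
t 2.52 at [ 0.4416 -0.2099  0.1988] w 0.502 F [-3.  -2.8  0.8]
turn [-0.003  0.    -0.003] shift [ -0.8   5.9 124.8]
```

Emit:
arm_command:
  steps:
    - [[0,0,0],[0,0,0],0.5]
    - [[0,0,0],[0,0,25],0.5]
    - [[0,0,0],[0,0,25],0.5]
    - [[0,0,0],[0,0,15],0.5]
    - [[0,0,0],[0,0,0],0.5]

```text
clock: 3.15
position: [0.4401, -0.2029, 0.1333]
ee_rot: [-0.02, -3.139, -0.003]
ft_force: [0.2, 1.0, -0.3]
gripper_width: 0.504
grip_force: 0.0
```

```bash
python3 -c "
from h import *
go((.4425,-.204,.074,-.014))"
```

```text
t 3.15 at [ 0.4401 -0.2029  0.1333] w 0.504 F [ 0.2  1.  -0.3]
turn [ 0.002 -0.002  0.001] shift [-2.4 -1.1 59.3]
```

Emit:
arm_command:
  newtons: 50
  steps:
    - [[0,0,0],[-2.4,-1,20],0.5]
    - [[0,0,0],[0,0,20],0.5]
    - [[0,0,0],[0,0,19],0.5]
    - [[0,0,0],[0,0,0],0]
    - [[0,0,0],[0,0,0],0]
    - [[0,0,0],[0,0,0],0]
    - [[0,0,0],[0,0,0],0]
    - [[0,0,0],[0,0,0],0]

```text
clock: 4.15
position: [0.4438, -0.2054, 0.0761]
ee_rot: [0.022, 3.14, -0.001]
ft_force: [-0.2, 2.1, 4.3]
gripper_width: 0.133
grip_force: 52.2
```

```bash
python3 -c "
from h import *
p=slot(.135);q=slot(.135,-.039);print(p)
go((.4425,-.204,.25,.038),(.51,.21,.26,.038),(*q,.25,.038),(*q,.110,.038),(*p,.090,.038))"
```

```text
[0.60189578 0.22411085]
t 4.15 at [ 0.4438 -0.2054  0.0761] w 0.133 F [-0.2  2.1  4.3]
turn [-0.001  0.001 -0.052] shift [   1.2    1.5 -173.9]
turn [0. 0. 0.] shift [-83.2 411.1 -10. ]
turn [0. 0. 0.] shift [-87.4  10.6  10. ]
turn [0. 0. 0.] shift [  0.   0. 140.]
turn [0. 0. 0.] shift [-5.  0. 20.]
```

Emit:
arm_command:
  steps:
    - [[0,0,0],[0,0,-25],0]
    - [[0,0,0],[0,0,-40],0]
    - [[0,0,0],[0,0,-55],0]
    - [[0,0,-0.052],[0,0,-55],0]
    - [[0,0,0],[-6,30,-1],0]
    - [[0,0,0],[-8,45,-1],0]
    - [[0,0,0],[-8,45,-1],0]
    - [[0,0,0],[-8,45,-1],0]
    - [[0,0,0],[-8,45,-1],0]
    - [[0,0,0],[-8,45,-1],0]
    - [[0,0,0],[-8,45,-1],0]
    - [[0,0,0],[-8,45,-1],0]
    - [[0,0,0],[-8,35,-1],0]
    - [[0,0,0],[-8,31,-1],0]
    - [[0,0,0],[-6,0,0],0]
    - [[0,0,0],[0,0,0],0]
    - [[0,0,0],[0,0,0],0]

```text
clock: 6.28
position: [0.5113, 0.2078, 0.26]
ee_rot: [0.058, -3.14, 0.001]
ft_force: [0.6, 0.8, -3.7]
gripper_width: 0.132
grip_force: 51.0
```

```bash
python3 - <<'E'
from h import *
p=slot(.135);q=slot(.135,-.039)
im,d=ctrl.capture("top");cv2.imwrite("pics/top2.png",im)
im2,d2=ctrl.capture("side");cv2.imwrite("pics/side2.png",im2)
a=cv2.resize(im[130:300,120:310],None,fx=2.1,fy=2.1);b=cv2.resize(im2[90:260,230:420],None,fx=2.1,fy=2.1)
cv2.imwrite("pics/c2.png",np.hstack([a,b]))
z=ctrl.sense()["position"][2]+.017
for n,i,dd in(("top",im,d),("side",im2,d2)):
  for r,s,yw,pin,k in leaves(n,i,cloud(n,dd),z-.075,z-.04,z-.0595,z-.0515,(.3,.65,.05,.4)): print(n,np.round(r),np.round(s),round(yw,3),pin.round(3),k)
go((*q,.25,.038),(*q,.110,.038),(*p,.088,.038))
E
```

```text
side [433. 205.] [102.  31.] 0.037 [0.435 0.203] 20
t 6.38 at [0.5114 0.208  0.2602] w 0.134 F [ 0.1 -0.  -4.5]
turn [-0.    -0.    -0.001] shift [-86.   12.7  10.2]
turn [0. 0. 0.] shift [  0.   0. 140.]
turn [0. 0. 0.] shift [-5.  0. 22.]
```

View pics/c2.png

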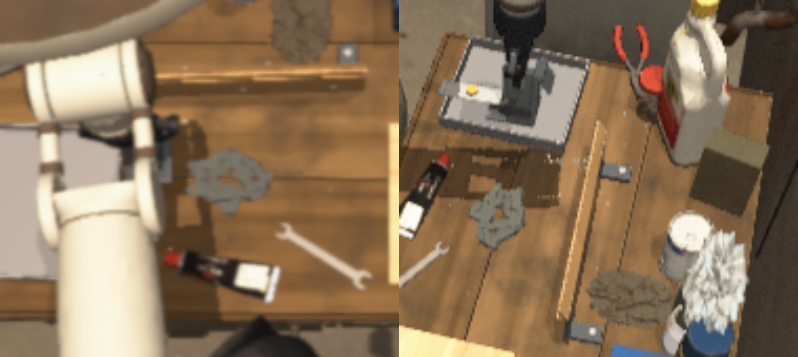

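The crop shows the arm holding the bracket upright and square, with its pin at crop (472,90). The rail is clear.

Emit:
arm_command:
  steps:
    - [[0,0,0],[-30,4,10],0]
    - [[0,0,0],[-30,4,0],0]
    - [[0,0,0],[-27,4.5,10],0]
    - [[0,0,0],[0,0,40],0]
    - [[0,0,0],[0,0,40],0]
    - [[0,0,0],[0,0,30],0]
    - [[0,0,0],[0,0,15],0]
    - [[0,0,0],[0,0,0],0]
    - [[0,0,0],[0,0,0],0]

```text
clock: 7.5
position: [0.5993, 0.2247, 0.1173]
ee_rot: [-0.06, 3.138, 0.001]
ft_force: [0.6, 0.4, -2.9]
gripper_width: 0.134
grip_force: 51.0
```

```bash
python3 -c "
from h import *
p=slot(.135);q=slot(.135,-.039);print(q,p)
go((q[0]+.001,q[1],.098,.038),(p[0]+.001,p[1],.089,.038))"
```

```text
[0.59689939 0.2239209 ] [0.60189578 0.22411085]
t 7.5 at [0.5993 0.2247 0.1173] w 0.134 F [ 0.6  0.4 -2.9]
turn [0.    0.003 0.   ] shift [ 1.4 -0.7 19.3]
turn [0. 0. 0.] shift [-5.  0.  9.]
```

Emit:
arm_command:
  steps:
    - [[0,0,0],[1,0,5],0]
    - [[0,0,0],[0,0,5],0]
    - [[0,0,0],[0,0,5],0]
    - [[0,0,0],[0,0,4],0]
    - [[0,0,0],[0,0,0],0]

```text
clock: 8.12
position: [0.5989, 0.2247, 0.0973]
ee_rot: [-0.06, 3.136, 0.001]
ft_force: [5.8, 0.4, -1.9]
gripper_width: 0.13
grip_force: 51.4
```

Emit:
arm_command:
  steps:
    - [[0,0,0],[-2,0,3.5],0]
    - [[0,0,0],[-1.5,0,3],0]
    - [[0,0,0],[0,0,0],0]

```text
clock: 8.5
position: [0.6025, 0.2248, 0.091]
ee_rot: [-0.06, 3.136, 0.001]
ft_force: [6.7, 0.4, 2.5]
gripper_width: 0.13
grip_force: 52.1
```

Near seat. Release and back off.

Emit:
arm_command:
  steps:
    - [[0,0,0],[0,0,1],0.1]
    - [[0,0,0],[0,0,0],0.25]
    - [[0,0,0],[0,0,0],0.45]
    - [[0,0,0],[0,0,0],0.45]
    - [[0,0,0],[0,0,-25],0.45]
    - [[0,0,0],[0,0,-55],0.45]
    - [[0,0,0],[0,0,-55],0.45]
    - [[0,0,0],[40,-40,0],0.45]
    - [[0,0,0],[40,-40,0],0.45]
    - [[0,0,0],[40,-40,0],0.45]
    - [[0,0,0],[0,-60,0],0.45]
    - [[0,0,0],[0,-60,0],0.45]
    - [[0,0,0],[0,-60,0],0.45]
    - [[0,0,0],[0,-60,0],0.45]
    - [[0,0,0],[0,-50,0],0.45]
    - [[0,0,0],[0,0,0],0.45]

```text
clock: 10.5
position: [0.4956, -0.1923, 0.2234]
ee_rot: [0.053, -3.14, -0.0]
ft_force: [1.0, 0.3, -0.7]
gripper_width: 0.449
grip_force: 0.0
```

```bash
cat >>h.py <<'E'
def look(tag,zg,box,names=("top","side")):
    """poses of brackets standing with grip height zg; grip estimate & yaw"""
    for n in names:
        im,d=ctrl.capture(n);cv2.imwrite(f"pics/{n}{tag}.png",im);P=cloud(n,d);X,Y,Z=P[...,0],P[...,1],P[...,2]
        for r,s,yw,pin,k in leaves(n,im,P,zg-.072,zg-.042,zg-.0595,zg-.0515,box):
            q=P[(Z>zg+.021)&(Z<zg+.037)&(abs(Y-r[1]/1000)<.035)&(X>r[0]/1000+.07)&(X<r[0]/1000+.15)]
            pl=q.mean(0) if len(q) else np.full(3,np.nan)
            y2=np.arctan2(pl[1]-pin[1],pl[0]-pin[0])
            print(n,"leaf",np.round(s),"yaw",round(yw,3),round(y2,3),"pin",pin.round(4),k,"grip",(pin+.076*np.array([np.cos(yw),np.sin(yw)])).round(4),"plate",pl.round(4),len(q))
E
python3 - <<'E'
from h import *
print(slot(.135))
look("3",.105,(.4,.7,.15,.3))
look("4",.093,(.25,.6,-.6,-.1))
go((.497,-.3005,.2,-.12),(.497,-.3005,.074,-.12))
E
```

```text
[0.60189578 0.22411085]
top leaf [105.  29.] yaw 0.036 0.018 pin [0.5249 0.2221] 20 grip [0.6009 0.2249] plate [0.6324 0.2241 0.1321] 67
side leaf [102.  33.] yaw 0.047 0.036 pin [0.5277 0.2198] 16 grip [0.6036 0.2234] plate [0.6352 0.2236 0.1328] 51
top leaf [ 30. 104.] yaw -0.113 -0.213 pin [ 0.4199 -0.2892] 16 grip [ 0.4954 -0.2978] plate [ 0.5263 -0.3122  0.119 ] 38
top leaf [102.  32.] yaw 0.004 0.042 pin [ 0.4123 -0.3974] 18 grip [ 0.4883 -0.3971] plate [ 0.5227 -0.3927  0.1196] 66
top leaf [ 29. 103.] yaw -0.042 -0.056 pin [ 0.3868 -0.4786] 20 grip [ 0.4627 -0.4817] plate [ 0.4953 -0.4846  0.1196] 68
side leaf [ 31. 115.] yaw -0.119 -0.1 pin [ 0.4231 -0.292 ] 23 grip [ 0.4986 -0.301 ] plate [ 0.5308 -0.3028  0.1199] 69
side leaf [114.  31.] yaw 0.051 0.075 pin [ 0.4156 -0.4006] 20 grip [ 0.4915 -0.3967] plate [ 0.525  -0.3924  0.1198] 73
side leaf [ 31. 115.] yaw -0.059 -0.034 pin [ 0.3894 -0.4819] 26 grip [ 0.4653 -0.4864] plate [ 0.4985 -0.4856  0.1193] 82
t 10.7 at [ 0.4961 -0.1882  0.2235] w 0.451 F [-1.  -0.3  0.3]
turn [ 0.001 -0.001  0.16 ] shift [ -14.4 -111.3   23.5]
turn [0. 0. 0.] shift [  0.   0. 126.]
```

Emit:
arm_command:
  steps:
    - [[0,0,0.16],[0,0,0],0.45]
    - [[0,0,0],[-5,-37,8],0.45]
    - [[0,0,0],[-5,-37,8],0.45]
    - [[0,0,0],[-4.5,-37,8],0.45]
    - [[0,0,0],[0,0,35],0.45]
    - [[0,0,0],[0,0,20],0.45]
    - [[0,0,0],[0,0,5],0.45]
    - [[0,0,0],[0,0,0],0.45]
    - [[0,0,0],[0,0,0],0.45]

```text
clock: 11.82
position: [0.4979, -0.3017, 0.1412]
ee_rot: [0.19, 3.134, -0.002]
ft_force: [0.5, -0.1, 0.6]
gripper_width: 0.45
grip_force: 0.0
```

```bash
python3 -c "
from h import *
go((.498,-.3005,.074,-.12))"
```

```text
t 11.82 at [ 0.4979 -0.3017  0.1412] w 0.45 F [ 0.5 -0.1  0.6]
turn [-0.001  0.002 -0.001] shift [ 0.1  1.2 67.2]
```

Emit:
arm_command:
  newtons: 50
  steps:
    - [[0,0,0],[0,1,22],0.45]
    - [[0,0,0],[0,0,25],0.45]
    - [[0,0,0],[0,0,20],0.45]
    - [[0,0,0],[0,0,0],0]
    - [[0,0,0],[0,0,0],0]
    - [[0,0,0],[0,0,0],0]
    - [[0,0,0],[0,0,0],0]
    - [[0,0,0],[0,0,-25],0]
    - [[0,0,0],[0,0,-45],0]
    - [[0,0,0],[0,0,-55],0]
    - [[0,0,-0.158],[0,0,-55],0]
    - [[0,0,0],[-4,35,0],0]
    - [[0,0,0],[-5,50,0],0]
    - [[0,0,0],[-5,55,0],0]
    - [[0,0,0],[-5,55,0],0]
    - [[0,0,0],[-5,55,0],0]
    - [[0,0,0],[-5,55,0],0]
    - [[0,0,0],[-5,55,0],0]
    - [[0,0,0],[-5,45,0],0]
    - [[0,0,0],[-4,29,0],0]

```text
clock: 14.32
position: [0.524, 0.1369, 0.2528]
ee_rot: [0.06, -3.141, -0.0]
ft_force: [0.7, -0.2, -4.9]
gripper_width: 0.131
grip_force: 52.0
```

Emit:
arm_command:
  steps:
    - [[0,0,0],[0,0,0],0]
    - [[0,0,0],[0,0,0],0]

```text
clock: 14.58
position: [0.5243, 0.1343, 0.2527]
ee_rot: [0.057, -3.141, 0.001]
ft_force: [-0.1, -1.2, -3.8]
gripper_width: 0.128
grip_force: 52.0
```

```bash
python3 - <<'E'
from h import *
p=slot(.045);q=slot(.045,-.039)
z=ctrl.sense()["position"][2]+.0175
look("5",z,(.35,.65,.0,.3),("side",))
go((q[0]+.001,q[1],.25,.038),(q[0]+.001,q[1],.117,.038))
E
```

```text
side leaf [102.  32.] yaw 0.024 0.003 pin [0.4476 0.1314] 21 grip [0.5236 0.1333] plate [0.5556 0.1318 0.2993] 69
t 14.62 at [0.5244 0.134  0.2527] w 0.135 F [ 0.3 -0.2 -4. ]
turn [-0.    -0.    -0.003] shift [-76.8  -2.9   2.7]
turn [0. 0. 0.] shift [  0.   0. 133.]
```

Emit:
arm_command:
  steps:
    - [[0,0,0],[-30,-1,0],0]
    - [[0,0,0],[-30,-1,0],0]
    - [[0,0,0],[-17,-1,10],0]
    - [[0,0,0],[0,0,40],0]
    - [[0,0,0],[0,0,40],0]
    - [[0,0,0],[0,0,30],0]
    - [[0,0,0],[0,0,15],0]
    - [[0,0,0],[0,0,0],0]
    - [[0,0,0],[0,0,5],0]
    - [[0,0,0],[0,0,5],0]
    - [[0,0,0],[0,0,5],0]
    - [[0,0,0],[0,0,2],0]
    - [[0,0,0],[0,0,0],0]

```text
clock: 16.25
position: [0.6014, 0.1345, 0.1006]
ee_rot: [0.057, -3.141, 0.0]
ft_force: [-0.4, 0.2, -4.3]
gripper_width: 0.131
grip_force: 51.9
```

```bash
python3 -c "
from h import *
p=slot(.045)
go((p[0]+.0015,p[1],.087,.038))"
```

```text
t 16.25 at [0.6014 0.1345 0.1006] w 0.131 F [-0.4  0.2 -4.3]
turn [-0.    -0.    -0.002] shift [-5.4 -0.6 13.6]
```

Emit:
arm_command:
  steps:
    - [[0,0,0],[0,0,4],0]
    - [[0,0,0],[-2,0,3.5],0]
    - [[0,0,0],[-2,0,3.5],0]
    - [[0,0,0],[-0.5,0,1],0]
    - [[0,0,0],[0,0,0],0]

```text
clock: 16.88
position: [0.6061, 0.1346, 0.0887]
ee_rot: [0.057, -3.141, 0.0]
ft_force: [0.1, -0.3, -4.7]
gripper_width: 0.135
grip_force: 51.9
```

Emit:
arm_command:
  steps:
    - [[0,0,0],[0,0,1.5],0.1]
    - [[0,0,0],[0,0,0],0.25]
    - [[0,0,0],[0,0,0],0.45]
    - [[0,0,0],[0,0,0],0.45]
    - [[0,0,0],[0,0,-25],0.45]
    - [[0,0,0],[0,0,-55],0.45]
    - [[0,0,0],[0,0,-55],0.45]
    - [[0,0,0],[13,-45,0],0.45]
    - [[0,0,0],[13,-54,0],0.45]
    - [[0,0,0],[13,-54,0],0.45]
    - [[0,0,0],[14,-54,0],0.45]
    - [[0,0,0],[14,-54,0],0.45]
    - [[0,0,0],[14,-54,0],0.45]
    - [[0,0,0],[14,-54,0],0.45]
    - [[0,0,0],[14,-54,0],0.45]
    - [[0,0,0],[14,-54,0],0.45]
    - [[0,0,-0.017],[13,-45,0],0.45]
    - [[0,0,0],[0,0,0],0.45]

```text
clock: 19.12
position: [0.4877, -0.3951, 0.2224]
ee_rot: [-0.077, 3.141, -0.002]
ft_force: [-0.3, 0.3, -0.5]
gripper_width: 0.449
grip_force: 0.0
```

```bash
python3 - <<'E'
from h import *
print(slot(.045))
look("6",.105,(.4,.7,.08,.3),("side",))
look("7",.093,(.25,.6,-.6,-.1),("side",))
go((.490,-.3945,.074,.055))
E
```

```text
[0.60531496 0.13417582]
side leaf [102.  33.] yaw 0.052 0.041 pin [0.5277 0.2198] 16 grip [0.6036 0.2238] plate [0.6343 0.2241 0.133 ] 54
side leaf [102.  30.] yaw 0.043 0.029 pin [0.531  0.1307] 16 grip [0.6069 0.1339] plate [0.6391 0.1338 0.1327] 51
side leaf [100.  30.] yaw 0.056 0.068 pin [ 0.4158 -0.4   ] 22 grip [ 0.4917 -0.3957] plate [ 0.5249 -0.3926  0.1198] 76
side leaf [ 31. 115.] yaw -0.071 -0.037 pin [ 0.3894 -0.4819] 26 grip [ 0.4652 -0.4873] plate [ 0.4994 -0.4859  0.1201] 76
t 19.23 at [ 0.489  -0.3919  0.2223] w 0.445 F [-0.1 -0.   0.3]
turn [ 0.     0.    -0.003] shift [ -0.9  -2.6 148.3]
```

Emit:
arm_command:
  steps:
    - [[0,0,0],[0,0,40],0.45]
    - [[0,0,0],[0,-1,45],0.45]
    - [[0,0,0],[0,0,35],0.45]
    - [[0,0,0],[0,0,28],0.45]
    - [[0,0,0],[0,0,0],0.3]
    - [[0,0,0],[0,0,0],0]
    - [[0,0,0],[0,0,0],0]
    - [[0,0,0],[0,0,0],0]
    - [[0,0,0],[0,0,0],0]
    - [[0,0,0],[0,0,-25],0]
    - [[0,0,0],[0,0,-45],0]
    - [[0,0,0],[0,0,-55],0]
    - [[0,0,0.017],[0,0,-55],0]

```text
clock: 20.85
position: [0.4887, -0.3926, 0.2555]
ee_rot: [0.056, -3.14, -0.001]
ft_force: [-0.7, -0.9, -3.5]
gripper_width: 0.132
grip_force: 50.3
```

Emit:
arm_command:
  steps:
    - [[0,0,0],[-4,35,0],0]
    - [[0,0,0],[-6,50,0],0]
    - [[0,0,0],[-6,55,0],0]
    - [[0,0,0],[-6,55,0],0]
    - [[0,0,0],[-6,55,0],0]
    - [[0,0,0],[-6,55,0],0]
    - [[0,0,0],[-6,55,0],0]
    - [[0,0,0],[-6,45,0],0]
    - [[0,0,0],[-5,32,0],0]
    - [[0,0,0],[0,0,0],0]
    - [[0,0,0],[0,0,0],0]

```text
clock: 22.22
position: [0.5241, 0.0452, 0.2541]
ee_rot: [0.057, -3.141, 0.001]
ft_force: [-0.2, -0.0, -4.2]
gripper_width: 0.131
grip_force: 50.4
```

```bash
python3 - <<'E'
from h import *
p=slot(-.045);q=slot(-.045,-.039)
z=ctrl.sense()["position"][2]+.0175
look("8",z,(.35,.65,-.1,.3),("side",))
go((q[0]+.001,q[1],.25,.038),(q[0]+.001,q[1],.1,.038))
E
```

```text
side leaf [100.  30.] yaw 0.038 0.028 pin [0.4491 0.0398] 23 grip [0.525  0.0426] plate [0.5549 0.0427 0.2994] 74
t 22.27 at [0.5241 0.0449 0.2541] w 0.13 F [-0.1 -1.  -4.3]
turn [-0.    -0.    -0.003] shift [-80.5  -3.9   4.1]
turn [0. 0. 0.] shift [  0.   0. 150.]
```

Emit:
arm_command:
  steps:
    - [[0,0,0],[-30,-1,0],0]
    - [[0,0,0],[-30,-1,0],0]
    - [[0,0,0],[-20.5,-1.5,10],0]
    - [[0,0,0],[0,0,40],0]
    - [[0,0,0],[0,0,40],0]
    - [[0,0,0],[0,0,30],0]
    - [[0,0,0],[0,0,15],0]
    - [[0,0,0],[0,0,0],0]
    - [[0,0,0],[0,0,5],0]
    - [[0,0,0],[0,0,5],0]
    - [[0,0,0],[0,0,5],0]
    - [[0,0,0],[0,0,4],0]
    - [[0,0,0],[0,0,0],0]

```text
clock: 23.9
position: [0.6045, 0.0451, 0.0998]
ee_rot: [0.057, -3.14, -0.0]
ft_force: [0.1, 0.2, -3.8]
gripper_width: 0.129
grip_force: 50.3
```

```bash
python3 -c "
from h import *
p=slot(-.045)
go((p[0]+.001,p[1],.0885,.038))"
```

```text
t 23.9 at [0.6045 0.0451 0.0998] w 0.129 F [ 0.1  0.2 -3.8]
turn [ 0.    -0.001 -0.002] shift [-5.2 -1.1 11.3]
```

Emit:
arm_command:
  steps:
    - [[0,0,0],[0,0,3],0]
    - [[0,0,0],[-2,0,3.5],0]
    - [[0,0,0],[-2,0,3.5],0]
    - [[0,0,0],[-0.5,0,1],0]
    - [[0,0,0],[0,0,0],0]

```text
clock: 24.52
position: [0.6093, 0.0452, 0.0892]
ee_rot: [0.057, -3.141, -0.0]
ft_force: [0.1, -0.6, -2.7]
gripper_width: 0.13
grip_force: 50.3
```

Emit:
arm_command:
  steps:
    - [[0,0,0],[0,0,1],0.1]
    - [[0,0,0],[0,0,0],0.25]
    - [[0,0,0],[0,0,0],0.45]
    - [[0,0,0],[0,0,0],0.45]
    - [[0,0,0],[0,0,-25],0.45]
    - [[0,0,0],[0,0,-55],0.45]
    - [[0,0,0],[0,0,-55],0.45]
    - [[0,0,0],[17,-45,0],0.45]
    - [[0,0,0],[17,-53,0],0.45]
    - [[0,0,0],[16,-53,0],0.45]
    - [[0,0,0],[17,-53,0],0.45]
    - [[0,0,0],[16,-54,0],0.45]
    - [[0,0,0],[17,-54,0],0.45]
    - [[0,0,0],[16,-54,0],0.45]
    - [[0,0,0],[17,-54,0],0.45]
    - [[0,0,0],[16,-54,0],0.45]
    - [[0,0,0],[16,-50,0],0.45]
    - [[0,0,0.088],[0,0,0],0.45]
    - [[0,0,0],[0,0,0],0.45]

```text
clock: 26.9
position: [0.4631, -0.4849, 0.2232]
ee_rot: [0.081, 3.14, 0.0]
ft_force: [0.6, 0.9, -0.3]
gripper_width: 0.447
grip_force: 0.0
```

```bash
python3 - <<'E'
from h import *
print(slot(-.045))
look("9",.105,(.4,.7,-.1,.3),("side",))
look("10",.093,(.25,.6,-.6,-.1),("side",))
go((.464,-.485,.074,-.05))
E
```

```text
[0.60873413 0.0442408 ]
side leaf [102.  33.] yaw 0.052 0.047 pin [0.5277 0.2198] 16 grip [0.6036 0.2238] plate [0.6354 0.2248 0.1327] 50
side leaf [102.  32.] yaw 0.04 0.032 pin [0.531  0.1307] 16 grip [0.6069 0.1337] plate [0.6385 0.1341 0.1322] 52
side leaf [115.  31.] yaw 0.046 0.054 pin [0.5346 0.0399] 17 grip [0.6105 0.0434] plate [0.6432 0.0457 0.1317] 51
side leaf [31. 43.] yaw -0.084 nan pin [nan nan] 0 grip [nan nan] plate [ 0.4985 -0.4863  0.1196] 81
t 27.0 at [ 0.4637 -0.484   0.2235] w 0.447 F [ 0.1  0.2 -0.6]
turn [-0.  0.  0.] shift [ -0.3  -1.  149.5]
```

Emit:
arm_command:
  steps:
    - [[0,0,0],[0,-1,40],0.45]
    - [[0,0,0],[0,0,45],0.45]
    - [[0,0,0],[0,0,36],0.45]
    - [[0,0,0],[0,0,28],0.45]
    - [[0,0,0],[0,0,0],0.3]
    - [[0,0,0],[0,0,0],0]
    - [[0,0,0],[0,0,0],0]
    - [[0,0,0],[0,0,0],0]
    - [[0,0,0],[0,0,0],0]
    - [[0,0,0],[0,0,-25],0]
    - [[0,0,0],[0,0,-45],0]
    - [[0,0,0],[0,0,-55],0]
    - [[0,0,-0.088],[0,0,-55],0]

```text
clock: 28.62
position: [0.4629, -0.4851, 0.2553]
ee_rot: [0.06, -3.14, -0.001]
ft_force: [0.1, -0.2, -4.4]
gripper_width: 0.13
grip_force: 50.3
```

Emit:
arm_command:
  steps:
    - [[0,0,0],[-7,35,0],0]
    - [[0,0,0],[-9,50,0],0]
    - [[0,0,0],[-9,55,0],0]
    - [[0,0,0],[-9,55,0],0]
    - [[0,0,0],[-9,55,0],0]
    - [[0,0,0],[-9,55,0],0]
    - [[0,0,0],[-9,55,0],0]
    - [[0,0,0],[-9,45,0],0]
    - [[0,0,0],[-8,31,0],0]
    - [[0,0,0],[0,0,0],0]
    - [[0,0,0],[0,0,0],0]

```text
clock: 30.0
position: [0.5253, -0.0473, 0.2541]
ee_rot: [0.057, -3.141, 0.001]
ft_force: [-0.4, 0.8, -4.4]
gripper_width: 0.132
grip_force: 50.4
```

```bash
python3 - <<'E'
from h import *
p=slot(-.135);q=slot(-.135,-.039)
z=ctrl.sense()["position"][2]+.0175
look("11",z,(.35,.65,-.2,.3),("side",))
go((q[0]+.001,q[1],.25,.038),(q[0]+.001,q[1],.1,.038))
E
```

```text
side leaf [102.  32.] yaw 0.022 0.012 pin [ 0.4512 -0.051 ] 24 grip [ 0.5272 -0.0494] plate [ 0.5563 -0.0498  0.2996] 79
t 30.05 at [ 0.5253 -0.0477  0.2541] w 0.132 F [-0.3 -0.4 -3.5]
turn [-0.    -0.    -0.003] shift [-82.9  -1.4   4.1]
turn [0. 0. 0.] shift [  0.   0. 150.]
```

Emit:
arm_command:
  steps:
    - [[0,0,0],[-30,0,0],0]
    - [[0,0,0],[-30,0,0],0]
    - [[0,0,0],[-22,-1,10],0]
    - [[0,0,0],[0,0,40],0]
    - [[0,0,0],[0,0,40],0]
    - [[0,0,0],[0,0,30],0]
    - [[0,0,0],[0,0,15],0]
    - [[0,0,0],[0,0,0],0]
    - [[0,0,0],[0,0,5],0]
    - [[0,0,0],[0,0,5],0]
    - [[0,0,0],[0,0,5],0]
    - [[0,0,0],[0,0,4],0]
    - [[0,0,0],[0,0,0],0]

```text
clock: 31.68
position: [0.6072, -0.0448, 0.0998]
ee_rot: [0.057, -3.14, -0.0]
ft_force: [-0.5, -1.1, -3.4]
gripper_width: 0.129
grip_force: 50.4
```

Emit:
arm_command:
  steps:
    - [[0,0,0],[0,0,3],0]
    - [[0,0,0],[-2,0,3.5],0]
    - [[0,0,0],[-2,0,3.5],0]
    - [[0,0,0],[-0.5,0,1],0]
    - [[0,0,0],[0,0,0],0]

```text
clock: 32.3
position: [0.612, -0.0447, 0.0892]
ee_rot: [0.057, -3.141, -0.0]
ft_force: [0.0, 0.9, -3.5]
gripper_width: 0.13
grip_force: 50.4
```

Release, rise, and shift back toward the pin.

Emit:
arm_command:
  steps:
    - [[0,0,0],[0,0,1],0.1]
    - [[0,0,0],[0,0,0],0.25]
    - [[0,0,0],[0,0,0],0.45]
    - [[0,0,0],[0,0,0],0.45]
    - [[0,0,0],[0,0,-25],0.45]
    - [[0,0,0],[0,0,-50],0.2]
    - [[0,0,0],[0,0,-50],0]
    - [[0,0,0],[40,0,0],0]
    - [[0,0,0],[37,0,0],0]
    - [[0,0,0],[0,0,0],0]
    - [[0,0,0],[0,0,0],0]

```text
clock: 33.67
position: [0.5358, -0.0477, 0.2138]
ee_rot: [-0.057, 3.14, -0.001]
ft_force: [0.2, 1.2, 0.9]
gripper_width: -0.003
grip_force: 0.0
```

```bash
python3 - <<'E'
from h import *
look("12",.105,(.4,.7,-.2,.3))
for y in(-.135,-.045,.045,.135): print(y,"pin",slot(y,-.11).round(4))
go((*slot(-.135,-.11),.065,.038))
im=cv2.imread("pics/side12.png")[90:290,230:420]; cv2.imwrite("pics/c12.png",cv2.resize(im,None,fx=3,fy=3))
E
```

```text
top leaf [105.  32.] yaw 0.036 0.029 pin [0.5252 0.2218] 19 grip [0.6012 0.2246] plate [0.6324 0.225  0.133 ] 68
top leaf [105.  29.] yaw 0.029 0.034 pin [0.5281 0.132 ] 16 grip [0.6041 0.1343] plate [0.636  0.1357 0.132 ] 68
top leaf [50. 26.] yaw 0.016 0.135 pin [0.5368 0.0424] 3 grip [0.6128 0.0436] plate [0.6406 0.0565 0.1317] 28
top leaf [49. 23.] yaw 0.006 nan pin [ 0.5347 -0.0471] 20 grip [ 0.6107 -0.0467] plate [nan nan nan] 0
side leaf [61. 31.] yaw 0.074 0.043 pin [0.5277 0.2198] 16 grip [0.6035 0.2254] plate [0.6359 0.2244 0.1326] 51
side leaf [61. 33.] yaw 0.066 0.028 pin [0.5317 0.1302] 14 grip [0.6075 0.1353] plate [0.6398 0.1333 0.1329] 51
side leaf [82. 31.] yaw 0.057 0.034 pin [0.5346 0.0404] 18 grip [0.6105 0.0448] plate [0.6438 0.0441 0.1323] 52
side leaf [100.  30.] yaw 0.003 0.045 pin [ 0.5377 -0.0491] 21 grip [ 0.6137 -0.0489] plate [ 0.6469 -0.0442  0.1323] 54
-0.135 pin [ 0.5362 -0.0486]
-0.045 pin [0.5328 0.0414]
0.045 pin [0.5294 0.1313]
0.135 pin [0.526  0.2212]
t 33.77 at [ 0.5361 -0.0477  0.2137] w -0.001 F [-1.2  0.1 -0. ]
turn [-0.     0.001 -0.002] shift [-1.000e-01 -9.000e-01  1.487e+02]
```

View pics/c12.png

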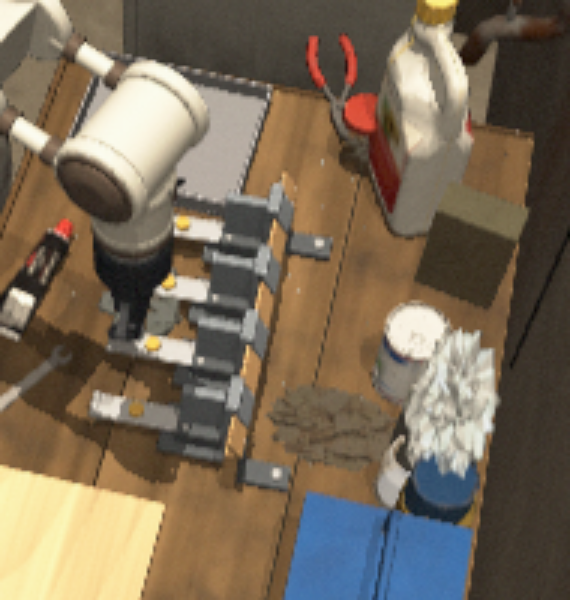

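All four hang square on the rail, with pins at crop (182,225), (170,282), (152,343) and (137,408). The gripper is above the nearest one. Now the press test.

Emit:
arm_command:
  steps:
    - [[0,0,0],[0,-1,40],0]
    - [[0,0,0],[0,0,50],0]
    - [[0,0,0],[0,0,40],0]
    - [[0,0,0],[0,0,19],0]
    - [[0,0,0],[0,0,5],0]
    - [[0,0,0],[0,0,0],0]
    - [[0,0,0],[0,0,0],0]
    - [[0,0,0],[0,0,0],0]

```text
clock: 34.78
position: [0.5359, -0.0488, 0.0603]
ee_rot: [-0.057, 3.139, -0.001]
ft_force: [0.2, 0.1, 0.1]
gripper_width: 0.001
grip_force: 0.0
```

Emit:
arm_command:
  steps:
    - [[0,0,0],[0,0,1.5],0]
    - [[0,0,0],[0,0,1.5],0]
    - [[0,0,0],[0,0,1.5],0]
    - [[0,0,0],[0,0,1],0]
    - [[0,0,0],[0,0,0],0]

```text
clock: 35.4
position: [0.535, -0.0485, 0.0537]
ee_rot: [0.057, -3.141, -0.0]
ft_force: [-0.2, -0.5, -0.1]
gripper_width: -0.001
grip_force: 0.0
```

Emit:
arm_command:
  steps:
    - [[0,0,0],[0,0,1],0]
    - [[0,0,0],[0,0,1],0]
    - [[0,0,0],[0,0,0],0]

```text
clock: 35.78
position: [0.535, -0.0486, 0.052]
ee_rot: [0.057, -3.141, 0.0]
ft_force: [-1.6, 0.5, 3.6]
gripper_width: 0.004
grip_force: 2.1
```

Emit:
arm_command:
  steps:
    - [[0,0,0],[0,0,1],0]
    - [[0,0,0],[0,0,1],0]
    - [[0,0,0],[0,0,0],0]

```text
clock: 36.15
position: [0.5349, -0.0486, 0.0502]
ee_rot: [0.057, -3.14, 0.0]
ft_force: [-5.1, 0.2, 8.0]
gripper_width: 0.001
grip_force: 3.8
```

Emit:
arm_command:
  steps:
    - [[0,0,0],[0,0,1],0]
    - [[0,0,0],[0,0,0],0]

```text
clock: 36.4
position: [0.535, -0.0486, 0.0492]
ee_rot: [0.057, -3.141, 0.0]
ft_force: [-4.3, -0.3, 7.6]
gripper_width: 0.0
grip_force: 3.9
```

Emit:
arm_command:
  steps:
    - [[0,0,0],[0,0,1],0]
    - [[0,0,0],[0,0,0],0]

```text
clock: 36.65
position: [0.5351, -0.0486, 0.0483]
ee_rot: [0.057, -3.141, 0.0]
ft_force: [-4.6, 0.8, 7.0]
gripper_width: -0.001
grip_force: 3.9
```

Emit:
arm_command:
  steps:
    - [[0,0,0],[0,0,1],0]
    - [[0,0,0],[0,0,1],0]
    - [[0,0,0],[0,0,1],0]
    - [[0,0,0],[0,0,0],0]

```text
clock: 37.15
position: [0.5352, -0.0486, 0.0454]
ee_rot: [-0.057, 3.141, -0.0]
ft_force: [-4.4, 0.8, 8.6]
gripper_width: -0.001
grip_force: 3.9
```

Emit:
arm_command:
  steps:
    - [[0,0,0],[0,0,1],0]
    - [[0,0,0],[0,0,1],0]
    - [[0,0,0],[0,0,0],0]

```text
clock: 37.52
position: [0.5353, -0.0486, 0.0436]
ee_rot: [-0.057, 3.141, -0.0]
ft_force: [-4.6, 0.3, 9.2]
gripper_width: 0.001
grip_force: 4.9
```

Emit:
arm_command:
  steps:
    - [[0,0,0],[0,0,1],0]
    - [[0,0,0],[0,0,0],0]

```text
clock: 37.78
position: [0.5353, -0.0486, 0.0429]
ee_rot: [-0.057, 3.141, -0.0]
ft_force: [-4.7, 0.8, 10.8]
gripper_width: -0.002
grip_force: 5.9
```

Emit:
arm_command:
  steps:
    - [[0,0,0],[0,0,-12],0]
    - [[0,0,0],[0,0,-25],0]
    - [[0,0,0],[0,45,0],0]
    - [[0,0,0],[0,45,0],0]
    - [[0,0,0],[0,0,0],0]
    - [[0,0,0],[0,0,0],0]
    - [[0,0,0],[0,0,0],0]

```text
clock: 38.65
position: [0.5321, 0.0404, 0.0788]
ee_rot: [-0.055, 3.141, -0.0]
ft_force: [-0.2, 0.3, 0.5]
gripper_width: 0.002
grip_force: 0.0
```

```bash
python3 - <<'E'
from h import *
go((*slot(-.045,-.11),.055,.038))
look("13",.105,(.4,.7,-.2,.3),("side",))
E
```

```text
t 38.65 at [0.5321 0.0404 0.0788] w 0.002 F [-0.2  0.3  0.5]
turn [-0.     0.    -0.003] shift [-0.8  0.9 23.8]
side leaf [46. 31.] yaw 0.074 nan pin [nan nan] 0 grip [nan nan] plate [0.636  0.2245 0.1336] 48
side leaf [42. 31.] yaw 0.053 nan pin [nan nan] 0 grip [nan nan] plate [0.6395 0.1342 0.1325] 49
side leaf [54. 27.] yaw 0.022 0.071 pin [0.536  0.0385] 12 grip [0.612  0.0402] plate [0.6437 0.0462 0.1315] 48
side leaf [115.  33.] yaw 0.052 0.061 pin [ 0.5379 -0.0515] 17 grip [ 0.6138 -0.0475] plate [ 0.6474 -0.0448  0.1319] 54
```

Emit:
arm_command:
  steps:
    - [[0,0,0],[-1,1,18],0]
    - [[0,0,0],[0,0,5],0]
    - [[0,0,0],[0,0,2],0]
    - [[0,0,0],[0,0,1],0]
    - [[0,0,0],[0,0,1],0]
    - [[0,0,0],[0,0,0],0]

```text
clock: 39.45
position: [0.533, 0.0424, 0.0521]
ee_rot: [-0.057, 3.141, -0.0]
ft_force: [-0.6, 0.1, 2.0]
gripper_width: -0.003
grip_force: 0.6
```

Emit:
arm_command:
  steps:
    - [[0,0,0],[0,0,1],0]
    - [[0,0,0],[0,0,1],0]
    - [[0,0,0],[0,0,0],0]

```text
clock: 39.83
position: [0.5327, 0.0424, 0.0499]
ee_rot: [0.057, -3.141, 0.0]
ft_force: [-2.1, -0.7, 2.9]
gripper_width: -0.006
grip_force: 1.9
```

Emit:
arm_command:
  steps:
    - [[0,0,0],[0,0,1],0]
    - [[0,0,0],[0,0,1],0]
    - [[0,0,0],[0,0,0],0]

```text
clock: 40.2
position: [0.5326, 0.0424, 0.0479]
ee_rot: [0.057, -3.141, 0.0]
ft_force: [-3.3, 0.3, 5.9]
gripper_width: 0.001
grip_force: 3.2
```

Emit:
arm_command:
  steps:
    - [[0,0,0],[0,0,1],0]
    - [[0,0,0],[0,0,1],0]
    - [[0,0,0],[0,0,0],0]

```text
clock: 40.58
position: [0.5326, 0.0424, 0.046]
ee_rot: [0.057, -3.14, 0.0]
ft_force: [-4.4, 0.4, 7.7]
gripper_width: 0.001
grip_force: 3.9
```

Emit:
arm_command:
  steps:
    - [[0,0,0],[0,0,1],0]
    - [[0,0,0],[0,0,1],0]
    - [[0,0,0],[0,0,1],0]
    - [[0,0,0],[0,0,1],0]
    - [[0,0,0],[0,0,0],0]

```text
clock: 41.2
position: [0.5331, 0.0424, 0.0423]
ee_rot: [-0.057, 3.141, -0.0]
ft_force: [-2.8, 0.5, 7.5]
gripper_width: -0.003
grip_force: 3.9
```

Emit:
arm_command:
  steps:
    - [[0,0,0],[0,0,1],0]
    - [[0,0,0],[0,0,1],0]
    - [[0,0,0],[0,0,0],0]

```text
clock: 41.58
position: [0.5334, 0.0424, 0.0405]
ee_rot: [-0.057, 3.14, -0.0]
ft_force: [-3.0, -0.6, 7.1]
gripper_width: -0.002
grip_force: 3.9
```

Emit:
arm_command:
  steps:
    - [[0,0,0],[0,0,1],0]
    - [[0,0,0],[0,0,1],0]
    - [[0,0,0],[0,0,0],0]

```text
clock: 41.95
position: [0.5336, 0.0424, 0.0387]
ee_rot: [-0.057, 3.14, -0.0]
ft_force: [-3.5, 0.6, 9.2]
gripper_width: -0.001
grip_force: 4.7
```

Emit:
arm_command:
  steps:
    - [[0,0,0],[0,0,1],0]
    - [[0,0,0],[0,0,0.5],0]
    - [[0,0,0],[0,0,0],0]

```text
clock: 42.32
position: [0.5338, 0.0424, 0.0375]
ee_rot: [-0.057, 3.139, -0.0]
ft_force: [-3.0, -0.1, 10.1]
gripper_width: -0.0
grip_force: 5.4
```

Emit:
arm_command:
  steps:
    - [[0,0,0],[0,0,-15],0]
    - [[0,0,0],[0,0,-26],0]
    - [[0,0,0],[0,45,0],0]
    - [[0,0,0],[0,45,0],0]
    - [[0,0,0],[0,0,0],0]
    - [[0,0,0],[0,0,0],0]
    - [[0,0,0],[0,0,0],0]

```text
clock: 43.2
position: [0.5297, 0.1314, 0.0772]
ee_rot: [-0.055, 3.141, -0.0]
ft_force: [-0.4, 0.5, 0.6]
gripper_width: -0.002
grip_force: 0.0
```

```bash
python3 - <<'E'
from h import *
go((*slot(.045,-.11),.0535,.038))
look("14",.105,(.4,.7,-.2,.3),("side",))
E
```

```text
t 43.2 at [0.5297 0.1314 0.0772] w -0.002 F [-0.4  0.5  0.6]
turn [-0.     0.    -0.003] shift [ 0.3 -0.1 23.7]
side leaf [49. 28.] yaw 0.25 nan pin [nan nan] 0 grip [nan nan] plate [0.6362 0.2264 0.1329] 46
side leaf [54. 24.] yaw 0.053 0.05 pin [0.5318 0.128 ] 12 grip [0.6077 0.132 ] plate [0.6394 0.1333 0.1331] 52
side leaf [115.  31.] yaw 0.039 0.059 pin [0.5346 0.0388] 13 grip [0.6105 0.0417] plate [0.644  0.0453 0.1315] 50
side leaf [115.  33.] yaw 0.052 0.055 pin [ 0.5379 -0.0515] 17 grip [ 0.6138 -0.0475] plate [ 0.6473 -0.0455  0.132 ] 55
```

Third pin (slot +45).

Emit:
arm_command:
  steps:
    - [[0,0,0],[0,0,17],0]
    - [[0,0,0],[0,0,5],0]
    - [[0,0,0],[0,0,2],0]
    - [[0,0,0],[0,0,1],0]
    - [[0,0,0],[0,0,1],0]
    - [[0,0,0],[0,0,0],0]

```text
clock: 44.0
position: [0.5294, 0.1324, 0.0517]
ee_rot: [0.057, -3.141, 0.0]
ft_force: [-4.6, -1.1, 5.5]
gripper_width: -0.003
grip_force: 3.0
```

Emit:
arm_command:
  steps:
    - [[0,0,0],[0,0,1],0]
    - [[0,0,0],[0,0,1],0]
    - [[0,0,0],[0,0,0],0]

```text
clock: 44.38
position: [0.5294, 0.1324, 0.05]
ee_rot: [0.057, -3.141, 0.0]
ft_force: [-5.5, -0.4, 8.0]
gripper_width: -0.004
grip_force: 3.9
```

Emit:
arm_command:
  steps:
    - [[0,0,0],[0,0,1],0]
    - [[0,0,0],[0,0,1],0]
    - [[0,0,0],[0,0,0],0]

```text
clock: 44.75
position: [0.5296, 0.1324, 0.048]
ee_rot: [0.057, -3.141, 0.0]
ft_force: [-5.3, -1.1, 7.9]
gripper_width: 0.0
grip_force: 3.9
```

Emit:
arm_command:
  steps:
    - [[0,0,0],[0,0,1],0]
    - [[0,0,0],[0,0,1],0]
    - [[0,0,0],[0,0,0],0]

```text
clock: 45.12
position: [0.5297, 0.1324, 0.0461]
ee_rot: [-0.057, 3.141, -0.0]
ft_force: [-4.5, -0.6, 7.9]
gripper_width: -0.004
grip_force: 3.9
```

Stiff, like the first one (2.3 N/mm). Finish the travel.

Emit:
arm_command:
  steps:
    - [[0,0,0],[0,0,1],0]
    - [[0,0,0],[0,0,1],0]
    - [[0,0,0],[0,0,0],0]

```text
clock: 45.5
position: [0.5298, 0.1324, 0.0443]
ee_rot: [-0.057, 3.141, -0.0]
ft_force: [-6.2, -1.0, 8.5]
gripper_width: -0.003
grip_force: 4.6
```

Emit:
arm_command:
  steps:
    - [[0,0,0],[0,0,1],0]
    - [[0,0,0],[0,0,0],0]

```text
clock: 45.75
position: [0.5298, 0.1324, 0.0435]
ee_rot: [-0.057, 3.141, -0.0]
ft_force: [-6.4, -1.6, 10.5]
gripper_width: 0.005
grip_force: 5.5
```

Emit:
arm_command:
  steps:
    - [[0,0,0],[0,0,0.5],0]
    - [[0,0,0],[0,0,0],0]
    - [[0,0,0],[0,0,-12],0]
    - [[0,0,0],[0,0,-24],0]
    - [[0,0,0],[0,45,0],0]
    - [[0,0,0],[0,45,0],0]
    - [[0,0,0],[0,0,0],0]
    - [[0,0,0],[0,0,0],0]
    - [[0,0,0],[0,0,0],0]

```text
clock: 46.88
position: [0.5265, 0.2214, 0.0778]
ee_rot: [-0.055, 3.141, -0.0]
ft_force: [0.0, -1.0, -0.1]
gripper_width: -0.004
grip_force: 0.0
```

```bash
python3 - <<'E'
from h import *
go((*slot(.135,-.11),.0535,.038))
look("15",.105,(.4,.7,-.2,.3),("side",))
E
```

```text
t 46.88 at [0.5265 0.2214 0.0778] w -0.004 F [ 0.  -1.  -0.1]
turn [-0.     0.    -0.003] shift [ 0.6 -0.1 24.3]
side leaf [55. 24.] yaw 0.074 0.056 pin [0.5284 0.2189] 13 grip [0.6042 0.2245] plate [0.6357 0.2249 0.1331] 48
side leaf [116.  31.] yaw 0.051 0.058 pin [0.5319 0.1266] 13 grip [0.6078 0.1305] plate [0.6397 0.1329 0.1324] 50
side leaf [115.  31.] yaw 0.046 0.064 pin [0.5351 0.0385] 14 grip [0.611 0.042] plate [0.644  0.0455 0.1321] 50
side leaf [115.  33.] yaw 0.052 0.053 pin [ 0.5382 -0.051 ] 16 grip [ 0.6141 -0.0471] plate [ 0.6473 -0.0453  0.1326] 55
```

Emit:
arm_command:
  steps:
    - [[0,0,0],[0,0,17],0]
    - [[0,0,0],[0,0,5],0]
    - [[0,0,0],[0,0,2],0]
    - [[0,0,0],[0,0,1],0]
    - [[0,0,0],[0,0,1],0]
    - [[0,0,0],[0,0,0],0]

```text
clock: 47.68
position: [0.5264, 0.2224, 0.0521]
ee_rot: [-0.057, 3.141, 0.0]
ft_force: [-1.9, -1.9, 1.8]
gripper_width: -0.001
grip_force: 1.0
```

Emit:
arm_command:
  steps:
    - [[0,0,0],[0,0,1],0]
    - [[0,0,0],[0,0,1],0]
    - [[0,0,0],[0,0,0],0]

```text
clock: 48.05
position: [0.5262, 0.2224, 0.0499]
ee_rot: [0.057, -3.141, -0.0]
ft_force: [-2.2, -0.5, 4.3]
gripper_width: 0.0
grip_force: 2.3
```

Emit:
arm_command:
  steps:
    - [[0,0,0],[0,0,1],0]
    - [[0,0,0],[0,0,1],0]
    - [[0,0,0],[0,0,0],0]

```text
clock: 48.42
position: [0.5261, 0.2224, 0.048]
ee_rot: [0.057, -3.141, 0.0]
ft_force: [-3.0, -1.0, 5.3]
gripper_width: -0.001
grip_force: 3.4
```

Emit:
arm_command:
  steps:
    - [[0,0,0],[0,0,1],0]
    - [[0,0,0],[0,0,1],0]
    - [[0,0,0],[0,0,0],0]

```text
clock: 48.8
position: [0.5262, 0.2224, 0.0462]
ee_rot: [0.057, -3.141, -0.0]
ft_force: [-4.7, -1.2, 7.5]
gripper_width: 0.001
grip_force: 3.9
```

Soft, so tired. Finish the travel.

Emit:
arm_command:
  steps:
    - [[0,0,0],[0,0,1],0]
    - [[0,0,0],[0,0,1],0]
    - [[0,0,0],[0,0,1],0]
    - [[0,0,0],[0,0,1],0]
    - [[0,0,0],[0,0,1],0]
    - [[0,0,0],[0,0,0],0]

```text
clock: 49.55
position: [0.5269, 0.2224, 0.0415]
ee_rot: [-0.057, 3.14, 0.0]
ft_force: [-3.7, -1.3, 7.9]
gripper_width: -0.003
grip_force: 3.9
```

Emit:
arm_command:
  steps:
    - [[0,0,0],[0,0,1],0]
    - [[0,0,0],[0,0,1],0]
    - [[0,0,0],[0,0,0],0]

```text
clock: 49.92
position: [0.5271, 0.2225, 0.0397]
ee_rot: [-0.057, 3.139, 0.0]
ft_force: [-3.2, -0.5, 8.4]
gripper_width: -0.003
grip_force: 4.4
```

Emit:
arm_command:
  steps:
    - [[0,0,0],[0,0,1],0]
    - [[0,0,0],[0,0,1],0]
    - [[0,0,0],[0,0,0],0]

```text
clock: 50.3
position: [0.5273, 0.2225, 0.0381]
ee_rot: [-0.057, 3.139, 0.0]
ft_force: [-3.8, -1.0, 10.3]
gripper_width: 0.004
grip_force: 5.3
```

Emit:
arm_command:
  steps:
    - [[0,0,0],[0,0,-20],0]
    - [[0,0,0],[0,0,-55],0]
    - [[0,0,0],[0,0,-55],0.2]
    - [[0,0,0],[0,0,-40],0.45]
    - [[0,0,0],[0,0,0],0.45]
    - [[0,0,0],[0,0,0],0.45]

```text
clock: 51.05
position: [0.5259, 0.2222, 0.2062]
ee_rot: [0.057, -3.14, 0.0]
ft_force: [-0.3, 0.5, -0.9]
gripper_width: 0.449
grip_force: 0.0
```

```bash
python3 - <<'E'
from h import *
look("16",.105,(.4,.7,-.2,.3))
p=slot(.135); go((*p,.20,.038),(*p,.087,.038))
im=cv2.imread("pics/side16.png")[90:290,230:420]; cv2.imwrite("pics/c16.png",cv2.resize(im,None,fx=3,fy=3))
E
```

```text
top leaf [79. 18.] yaw 0.134 -0.07 pin [0.5247 0.2206] 19 grip [0.6    0.2308] plate [0.6339 0.213  0.1321] 27
top leaf [105.  29.] yaw 0.026 0.027 pin [0.5278 0.1317] 17 grip [0.6038 0.1336] plate [0.6372 0.1346 0.1315] 68
top leaf [105.  29.] yaw 0.019 0.018 pin [0.531  0.0431] 17 grip [0.607  0.0445] plate [0.6408 0.0451 0.1317] 64
top leaf [105.  29.] yaw 0.008 0.028 pin [ 0.5345 -0.0463] 16 grip [ 0.6105 -0.0456] plate [ 0.6445 -0.0432  0.1315] 59
side leaf [100.  33.] yaw 0.076 0.08 pin [0.5285 0.2166] 14 grip [0.6043 0.2223] plate [0.637  0.2253 0.1323] 42
side leaf [116.  31.] yaw 0.036 0.075 pin [0.5319 0.1266] 13 grip [0.6079 0.1294] plate [0.6396 0.1348 0.1317] 50
side leaf [115.  32.] yaw 0.031 0.062 pin [0.5351 0.0385] 14 grip [0.611  0.0408] plate [0.6431 0.0452 0.132 ] 50
side leaf [115.  33.] yaw 0.052 0.066 pin [ 0.5379 -0.0515] 17 grip [ 0.6138 -0.0475] plate [ 0.6471 -0.0443  0.132 ] 54
t 51.15 at [0.5253 0.2221 0.205 ] w 0.453 F [-0.4 -0.1 -0.5]
turn [-0.001 -0.003 -0.002] shift [-76.6  -0.9   5. ]
turn [0. 0. 0.] shift [  0.   0. 113.]
```

View pics/c16.png

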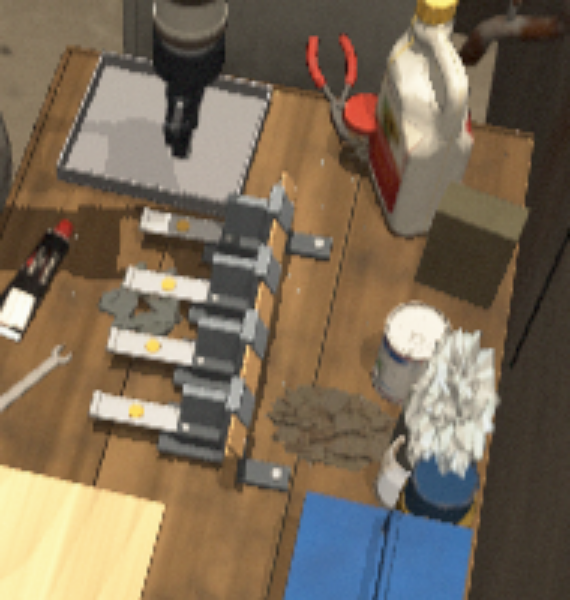

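All four are hanging with their pins pressed in. Slots +135 and −45 are tired; −135 and +45 are sound. Pick up the +135 bracket and work out the tray pose.

Emit:
arm_command:
  newtons: 50
  steps:
    - [[0,0,0],[-38,-1,0],0.45]
    - [[0,0,0],[-38.5,0,5],0.45]
    - [[0,0,0],[0,0,0],0.45]
    - [[0,0,0],[0,0,40],0.45]
    - [[0,0,0],[0,0,45],0.45]
    - [[0,0,0],[0,0,28],0.45]
    - [[0,0,0],[0,0,0],0.3]
    - [[0,0,0],[0,0,0],0]
    - [[0,0,0],[0,0,0],0]
    - [[0,0,0],[0,0,0],0]
    - [[0,0,0],[0,0,0],0]

```text
clock: 52.52
position: [0.6026, 0.2243, 0.0895]
ee_rot: [0.057, -3.141, -0.0]
ft_force: [-4.8, 0.8, 1.3]
gripper_width: 0.133
grip_force: 51.6
```

```bash
python3 - <<'E'
from h import *
for u,v in((115,190),(178.6,191.8),(175,263.6),(109,262.3)): print(ray("top",u,v,.03).round(3))
for u,v in((261,107),(320,120),(306,160),(250,148)): print("s",ray("side",u,v,.03).round(3))
P=cloud("top",np.load("top0.npy"));X,Y,Z=P[...,0],P[...,1],P[...,2]
m=((Z>.022)&(Z<.038)&(X>.3)&(X<.62)&(Y>.24)&(Y<.56)).astype(np.uint8)
k,l,st,c=cv2.connectedComponentsWithStats(m,connectivity=8)
q=P[l==1+st[1:,4].argmax()];print(st[1:,4].max(),cv2.minAreaRect((q[:,:2]*1000).astype(np.float32)))
go()
E
```

```text
[0.579 0.487 0.03 ]
[0.574 0.278 0.03 ]
[0.34  0.279 0.03 ]
[0.343 0.49  0.03 ]
s [0.339 0.489 0.03 ]
s [0.588 0.479 0.03 ]
s [0.577 0.27  0.03 ]
s [0.354 0.273 0.03 ]
321 ((463.801513671875, 386.2867431640625), (212.21160888671875, 241.44468688964844), 88.38036346435547)
t 52.52 at [0.6026 0.2243 0.0895] w 0.133 F [-4.8  0.8  1.3]
```

Emit:
arm_command:
  steps:
    - [[0,0,0],[1,0,-8],0]
    - [[0,0,0],[1,0,-20],0]
    - [[0,0,0],[0,0,-40],0]
    - [[0,0,0],[0,0,-50],0]
    - [[0,0,0.062],[0,0,-40],0]
    - [[0,0,0],[28,40,0],0]
    - [[0,0,0],[35,50,0],0]
    - [[0,0,0],[35,50,0],0]
    - [[0,0,0],[30,45,0],0]
    - [[0,0,0],[15,21,0],0]
    - [[0,0,0],[0,0,0],0]
    - [[0,0,0],[0,0,0],0]
    - [[0,0,0],[0,0,0],0]

```text
clock: 54.15
position: [0.4641, 0.4327, 0.2472]
ee_rot: [0.043, 3.141, 0.0]
ft_force: [-0.3, -0.6, -4.2]
gripper_width: 0.131
grip_force: 50.8
```

```bash
python3 - <<'E'
from h import *
look("17",ctrl.sense()["position"][2]+.0155,(.3,.6,.3,.6),("side",))
look("18",.105,(.4,.7,-.2,.3),("side",))
go((.464,.433,.0745,-.024))
E
```

```text
side leaf [ 33. 102.] yaw -0.086 0.008 pin [0.391  0.4271] 10 grip [0.4667 0.4206] plate [0.4932 0.4279 0.2905] 58
side leaf [116.  30.] yaw 0.043 0.06 pin [0.5319 0.1266] 13 grip [0.6079 0.1299] plate [0.6394 0.1331 0.1319] 50
side leaf [115.  31.] yaw 0.042 0.062 pin [0.5351 0.0385] 14 grip [0.611  0.0417] plate [0.6432 0.0451 0.1321] 51
side leaf [115.  33.] yaw 0.052 0.066 pin [ 0.5379 -0.0515] 17 grip [ 0.6138 -0.0475] plate [ 0.6474 -0.0442  0.1316] 55
t 54.25 at [0.4639 0.4328 0.247 ] w 0.13 F [-0.1 -0.4 -3.6]
turn [-0.     0.    -0.003] shift [-1.000e-01  2.000e-01  1.725e+02]
```

Lower into the tray, check, and release.

Emit:
arm_command:
  steps:
    - [[0,0,0],[0,0,35],0]
    - [[0,0,0],[0,0,45],0]
    - [[0,0,0],[0,0,45],0]
    - [[0,0,0],[0,0,30],0]
    - [[0,0,0],[0,0,10],0]
    - [[0,0,0],[0,0,5],0]
    - [[0,0,0],[0,0,2],0]
    - [[0,0,0],[0,0,0],0]

```text
clock: 55.25
position: [0.464, 0.4341, 0.0762]
ee_rot: [0.041, 3.139, 0.002]
ft_force: [0.4, -0.8, -2.9]
gripper_width: 0.128
grip_force: 50.9
```

Emit:
arm_command:
  steps:
    - [[0,0,0],[0,0,1],0]
    - [[0,0,0],[0,0,1],0]
    - [[0,0,0],[0,0,0],0]

```text
clock: 55.62
position: [0.4638, 0.4341, 0.0737]
ee_rot: [0.041, 3.14, 0.002]
ft_force: [0.8, -0.2, -0.1]
gripper_width: 0.132
grip_force: 51.4
```

Emit:
arm_command:
  steps:
    - [[0,0,0],[0,0,0],0.15]
    - [[0,0,0],[0,0,0],0.45]
    - [[0,0,0],[0,0,0],0.45]
    - [[0,0,0],[0,0,-25],0.45]
    - [[0,0,0],[0,0,-50],0.45]
    - [[0,0,0],[0,0,-50],0.45]
    - [[0,0,-0.062],[0,0,-20],0.45]
    - [[0,0,0],[-13,-35,0],0.45]
    - [[0,0,0],[-17,-50,0],0.45]
    - [[0,0,0],[-17,-55,0],0.45]
    - [[0,0,0],[-17,-55,0],0.45]
    - [[0,0,0],[-17,-55,0],0.45]
    - [[0,0,0],[-17,-55,0],0.45]
    - [[0,0,0],[-17,-50,0],0.45]
    - [[0,0,0],[-15,-40,0],0.45]
    - [[0,0,0],[0,0,0],0.45]
    - [[0,0,0],[0,0,0],0.45]

```text
clock: 57.75
position: [0.607, 0.0441, 0.2176]
ee_rot: [0.057, -3.141, -0.001]
ft_force: [0.7, 0.1, -0.3]
gripper_width: 0.451
grip_force: 0.0
```

```bash
python3 - <<'E'
from h import *
look("19",.089,(.3,.6,.3,.6))
look("20",.105,(.4,.7,-.2,.25),("side",))
p=slot(-.045); go((*p,.087,.038))
E
```

```text
top leaf [ 99. 173.] yaw -1.563 -0.161 pin [0.3859 0.435 ] 17 grip [0.3865 0.359 ] plate [0.4976 0.4168 0.1159] 18
side leaf [101.  27.] yaw 0.013 0.073 pin [0.5317 0.1261] 14 grip [0.6076 0.127 ] plate [0.6403 0.1339 0.133 ] 48
side leaf [110.  31.] yaw 0.042 0.053 pin [0.5351 0.0385] 14 grip [0.611  0.0417] plate [0.6439 0.0443 0.132 ] 53
side leaf [115.  33.] yaw 0.037 0.062 pin [ 0.5379 -0.0515] 17 grip [ 0.6139 -0.0486] plate [ 0.6471 -0.0447  0.1315] 57
t 57.9 at [0.6069 0.0449 0.2178] w 0.449 F [-0.3 -0.4 -0.3]
turn [ 0. -0. -0.] shift [ -1.8  -0.7 130.8]
```

Emit:
arm_command:
  newtons: 50
  steps:
    - [[0,0,0],[-1.5,-0.5,35],0.45]
    - [[0,0,0],[0,0,45],0.45]
    - [[0,0,0],[0,0,35],0.45]
    - [[0,0,0],[0,0,15],0.45]
    - [[0,0,0],[0,0,0],0.3]
    - [[0,0,0],[0,0,0],0]
    - [[0,0,0],[0,0,0],0]
    - [[0,0,0],[0,0,0],0]
    - [[0,0,0],[0,0,0],0]

```text
clock: 59.02
position: [0.6098, 0.044, 0.0896]
ee_rot: [-0.057, 3.139, 0.002]
ft_force: [-1.6, 5.9, 4.4]
gripper_width: 0.133
grip_force: 52.1
```

```bash
python3 - <<'E'
from h import *
go((.607,.044,.26,-.024),(.464,.337,.26,-.024))
im=cv2.imread("pics/top19.png")[150:290,90:310];im2=cv2.imread("pics/side19.png")[80:220,200:420]
cv2.imwrite("pics/c19.png",cv2.resize(np.vstack([im,im2]),None,fx=2.1,fy=2.1))
E
```

```text
t 59.02 at [0.6098 0.044  0.0896] w 0.133 F [-1.6  5.9  4.4]
turn [0.001 0.002 0.06 ] shift [ 2.800e+00 -1.000e-01 -1.704e+02]
turn [0. 0. 0.] shift [150.  289.5   0. ]
```

View pics/c19.png

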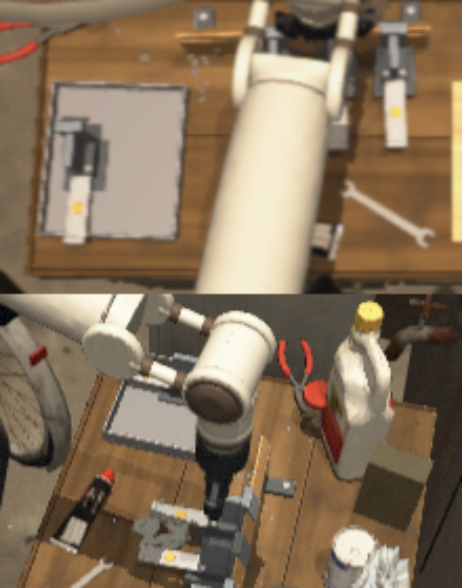

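The bracket stands upright in the tray's left half (pin at crop (78,208)), and the spanner has not moved. Next: lift the second tired one high and carry it over.

Emit:
arm_command:
  steps:
    - [[0,0,0],[1,0,-8],0]
    - [[0,0,0],[1,0,-20],0]
    - [[0,0,0],[0,0,-40],0]
    - [[0,0,0],[0,0,-50],0]
    - [[0,0,0],[0,0,-52],0]
    - [[0,0,0.06],[0,0,0],0]
    - [[0,0,0],[18,35,0],0]
    - [[0,0,0],[25,50,0],0]
    - [[0,0,0],[28,55,0],0]
    - [[0,0,0],[28,55,0],0]
    - [[0,0,0],[28,50,0],0]
    - [[0,0,0],[21,44,0],0]
    - [[0,0,0],[0,0,0],0]
    - [[0,0,0],[0,0,0],0]
    - [[0,0,0],[0,0,0],0]

```text
clock: 60.9
position: [0.4665, 0.3344, 0.2582]
ee_rot: [0.04, 3.141, -0.001]
ft_force: [-0.0, 0.3, -3.4]
gripper_width: 0.129
grip_force: 51.1
```

```bash
python3 - <<'E'
from h import *
look("21",.105,(.4,.7,-.2,.25),("side",))
go((.464,.337,.0737,-.024))
E
```

```text
side leaf [116.  30.] yaw 0.043 0.074 pin [0.5319 0.1266] 13 grip [0.6079 0.1299] plate [0.6401 0.1346 0.132 ] 48
side leaf [115.  33.] yaw 0.052 0.065 pin [ 0.5379 -0.0515] 17 grip [ 0.6138 -0.0475] plate [ 0.6475 -0.0444  0.1324] 55
t 60.95 at [0.4665 0.3344 0.258 ] w 0.131 F [-0.1  0.2 -3.9]
turn [-0.     0.    -0.002] shift [  2.5   2.5 184.3]
```

Emit:
arm_command:
  steps:
    - [[0,0,0],[2,2,40],0]
    - [[0,0,0],[0,0,50],0]
    - [[0,0,0],[0,0,45],0]
    - [[0,0,0],[0,0,30],0]
    - [[0,0,0],[0,0,12],0]
    - [[0,0,0],[0,0,3],0]
    - [[0,0,0],[0,0,1],0]
    - [[0,0,0],[0,0,0],0]

```text
clock: 61.95
position: [0.4648, 0.338, 0.0782]
ee_rot: [0.038, 3.139, 0.002]
ft_force: [-0.3, 0.2, -3.5]
gripper_width: 0.129
grip_force: 51.1
```

Emit:
arm_command:
  steps:
    - [[0,0,0],[0,0,1],0]
    - [[0,0,0],[0,0,1],0]
    - [[0,0,0],[0,0,0],0]

```text
clock: 62.32
position: [0.4639, 0.3377, 0.0749]
ee_rot: [0.037, 3.141, 0.0]
ft_force: [0.6, 0.2, -3.6]
gripper_width: 0.132
grip_force: 51.2
```

Emit:
arm_command:
  steps:
    - [[0,0,0],[0,0,1],0]
    - [[0,0,0],[0,0,0.5],0]
    - [[0,0,0],[0,0,0],0]

```text
clock: 62.7
position: [0.464, 0.3377, 0.0737]
ee_rot: [0.037, 3.141, 0.0]
ft_force: [0.1, 0.6, 0.4]
gripper_width: 0.129
grip_force: 51.8
```

Emit:
arm_command:
  steps:
    - [[0,0,0],[0,0,0],0.15]
    - [[0,0,0],[0,0,0],0.45]
    - [[0,0,0],[0,0,0],0.45]
    - [[0,0,0],[0,0,-25],0.45]
    - [[0,0,0],[0,0,-50],0.45]
    - [[0,0,0],[0,0,-55],0.45]
    - [[0,0,0],[0,0,-40],0.45]
    - [[0,0,0],[50,-40,0],0.45]
    - [[0,0,0],[50,-50,0],0.45]
    - [[0,0,0],[30,-55,0],0.45]
    - [[0,0,0],[0,-55,0],0.45]
    - [[0,0,0],[0,-55,0],0.45]
    - [[0,0,0],[0,-55,0],0.45]
    - [[0,0,0],[0,0,0],0.45]
    - [[0,0,0],[0,0,0],0.45]

```text
clock: 64.58
position: [0.3338, 0.0377, 0.2434]
ee_rot: [0.039, 3.141, 0.001]
ft_force: [-0.8, 0.1, 0.1]
gripper_width: 0.45
grip_force: 0.0
```

```bash
python3 - <<'E'
from h import *
look("22",.105,(.4,.7,-.2,.25),("side","top"))
look("23",.089,(.3,.6,.3,.6),("side",))
im=cv2.imread("pics/top22.png")[150:290,90:330];im2=cv2.imread("pics/side22.png")[80:260,180:420]
cv2.imwrite("pics/c22.png",cv2.resize(np.vstack([im,im2]),None,fx=1.85,fy=1.85)); go()
E
```

```text
side leaf [116.  30.] yaw 0.043 0.071 pin [0.5315 0.1268] 12 grip [0.6074 0.13  ] plate [0.6405 0.1346 0.1317] 49
side leaf [115.  33.] yaw 0.052 0.068 pin [ 0.5379 -0.0515] 17 grip [ 0.6138 -0.0475] plate [ 0.6476 -0.044   0.1325] 50
top leaf [105.  36.] yaw 0.007 0.031 pin [0.5278 0.1317] 17 grip [0.6038 0.1322] plate [0.6375 0.135  0.1318] 65
top leaf [105.  29.] yaw 0.008 0.034 pin [ 0.5345 -0.0463] 16 grip [ 0.6105 -0.0456] plate [ 0.6423 -0.0426  0.1315] 66
side leaf [ 31. 105.] yaw -0.045 -0.018 pin [0.3894 0.4323] 9 grip [0.4653 0.4289] plate [0.4967 0.4304 0.1154] 41
side leaf [100.  62.] yaw 0.196 -0.006 pin [0.3891 0.3367] 11 grip [0.4636 0.3515] plate [0.4984 0.3361 0.1159] 41
t 64.72 at [0.3337 0.0387 0.2433] w 0.45 F [-0.1 -0.4  0.8]
```

View pics/c22.png

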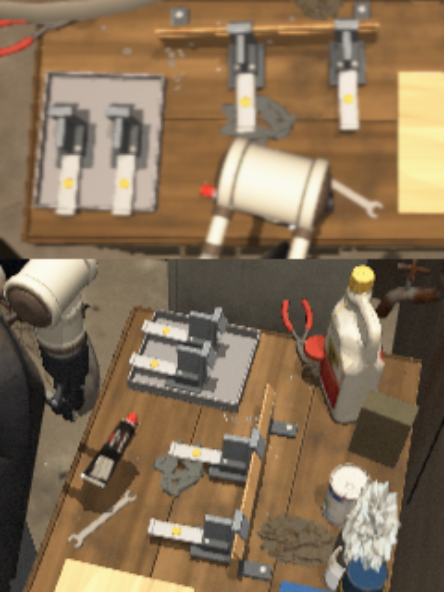

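The two tired brackets stand in the tray (pins at crop (68,184) and (124,184)) and the two sound ones hang on the rail (pins at (246,101) and (348,99)). The spanner is untouched and the arm is clear, so hand in.

```bash
python3 -c "
from bench import ctrl
print(ctrl.hand_in())"
```

```text
the job is handed in; nothing more can be done
None
```

I hung and proof-tested all four brackets: the two tired ones (about 9–10 mm sag at 10 N) now stand in the tray, the two sound ones (about 4–5 mm) still hang on the rail, and the spanner wasn't touched. The job is handed in at about 65 s on the robot's clock; the hand-in call returned no verdict.

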